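Tip the used instruments into the cleaner and start it

ROBOT

A 7-joint arm with a two-finger parallel gripper is mounted at the origin on a cart in front of the work surface, level with it; the furniture and walls round the work are solid. World frame = base frame: x ahead of the robot, y to its left, z up, the work surface at z = 0. Lengths are in m, angles in rad, forces in N, time in s.
With the tool pointing down it reaches from about 0.4 to 0.9 m from the base axis. Payload 5.5 kg.
Tool frame: the origin (TCP) lies midway between the tips of the shut fingers; the grasp point (between the pads) lies 19 mm behind it; z points along the fingers, y is the direction in which the jaws open and shut (so a half turn about z gives the same grasp; the last joint's range is limited). The gripper opens to 92 mm and grips with 3 to 60 N. Pads are 19 mm wide; open, the fingers measure 130 mm over their backs; the gripper's body (75 mm by 190 mm) begins 47 mm behind the grasp point.
Start: joints at [1.489, 0.501, -0.427, 1.55, 0.221, 1.138, -0.21], TCP at [0.22, -0.612, 0.19] pointing down, gripper open.
Joint ranges: [-2.88, 2.88], [-0.31, 2.03], [-1.54, 1.56], [0.2, 2.42], [-1.41, 4.55], [0.19, 2.02], [-2.57, 2.57]. Speed limits (rad/s): [2.57, 2.57, 3.14, 3.14, 3.14, 3.14, 3.14].

INTERFACE

Orientations are given as a unit quaternion [x, y, z, w].
In Python, from station import bot, camera gives the robot as it stands.
- The arm moves only by the tool jog_arm, never from a script. Its argument "steps" is one flat list of numbers, 5 for each row, row after row: the finger opening in cm, from 0 to 9.18, then the shift along the tool's x, y, z in cm, then the turn about the tool's z in degrees. In form: [gripper, dx, dy, dz, spin, gripper, dx, dy, dz, spin, ...]. A call has 1 to 12 rows; each row is the pose to reach, as a shift and turn from the pose commanded when the call began, along the tool's axes at that moment; what a row does not reach only later rows make up. A row lasts 1/8 s, in which the tool goes at most 62.5 mm and 10.7 degrees, less where a joint would pass 70% of its speed; a pose out of reach is approached as far as the arm can. A call with a gripper value outside its range is refused whole. The fingers move at their own pace and stop on an object; "newtons" is the grip in N (left out, the last holds). Time passes only in rows, so rows that repeat a pose let the fingers close. It gives the time, the measured TCP pose, the force and the opening at its end, in the units of the state.
- bot.read_state(): the state, without advancing time (a new reading comes with each control period).
- camera(name): name is "scene" or "top"; returns a dict with "color" (480x640x3 uint8, red, green, blue), "fx", "fy", "cx", "cy" (pixels), "k1" (the pictures are not rectified: a ray, as slopes to the right and down, at radius r is drawn at 1 + k1 r^2 times it, then the intrinsics apply), "extrinsics" (4x4, takes a point from camera to world coordinates). Camera axes: x right, y down, z forward; pixel columns grow to the right and rows downward; lengths in m; the calibration is good to about 2 mm. A picture is of the moment at which its call begins. There is no depth.
- bot.finish_job(): hands the job in, once; it reports no verdict.
The state is a dict: "time_s": time; "q": joint angles; "qvel": joint speeds; "joint_efforts": joint torques, N m; "ee_pos": TCP position; "eef_rot": TCP orientation; "ft_force": force on the tool from outside, world axes, zero at the start; "moment": the same for the moment, N m; "gripper_width": finger opening in m.
Only numpy, scipy, OpenCV 4.12 (cv2) and the standard library are available. Lean on these libraries where they do the work, as an engineer would, in place of code of your own. Each camera call takes 0.05 s, during which the arm holds its last target.

TASK

Pick up the three-lipped steel tray by its carry bar and, with its open edge held low over the cleaner's basin, tip the mirror, tweezers and plugger out through that open edge into the basin. Put the empty tray back flat on its black mat, then start the cleaner by pressing its long bar all the way down near the middle so that it goes down level, and let it spring back. Do not disturb the bottle and jars standing round about.

Things in the scene. Friction and masses are not known exactly. Their poses are not given: they have to be found in the camera images.
- tray: Loose polished-steel tray, 180 (own x) x 110 (own y) mm, 0.18 to 0.29 kg; floor 2.5 mm thick, lips 22 mm high on both sides and at the back (+x); the front edge, at own -x, is open and level with the floor. Origin: centre of its underside; z up. It starts level on the mat with its open edge roughly towards the robot (-x), all three instruments lying lengthwise in it. The floor is slick: things in it start to slide at 14 to 20 degrees of tilt; about 35 degrees empties it.
- tray_grip (a point): Centre of the tray's carry bar, a dark flat-sided steel bar over the middle of the tray, 82 mm above its underside: 14 mm wide along tray x, 12 mm high, 116 mm long along tray y, on two side straps (its underside is 76 mm above the tray's underside). Take it from above with the fingers closing along tray x. Axes as the tray's.
- tray_lip (a point): Middle of the tray's open edge, on the floor's upper face: 90 mm from the tray centre along its -x, 79.5 mm below the carry bar's centre. Axes as the tray's.
- mat: Fixed flat black rubber drip mat, 200 (x) x 130 (y) x 3 mm, under the tray at the start; origin at the centre of its underside. The tray goes back on it.
- bath: Fixed white box-shaped instrument cleaner, 250 (own x) x 158 (own y) mm, open on top; rim 65 mm above the worktop. Its front, at own -x, is a lower apron (46 mm high) that carries the start bar. It may stand on the left or on the right of the mat. Origin: centre of its underside on the worktop; z up.
- basin (a point): Centre of the basin's inner floor, 27 mm behind the cleaner's centre along its +x and 16 mm above the worktop. The basin is 180 (x) x 134 (y) mm inside and 49 mm deep, walls 8 mm at front and back. Axes as the cleaner's.
- bar_top (a point): Middle of the upper face of the dark grey start bar on the cleaner's apron, 72 mm above the worktop: bar 24 mm (cleaner x) x 130 mm (cleaner y) x 16 mm, 98 mm in front of the cleaner's centre along its -x.
- start_bar (a joint): Travel of the start bar downward, 0 up to 0.007 m fully down; sprung, about 1 N to begin and 4.5 N fully down; springs back.
- bar_rock (a joint): Rocking of the start bar about the cleaner's x axis, rad, 0 level, at most 0.09 either way; sprung with 3 N m/rad, so an off-centre push tips it; pressed within about 20 mm of its middle it stays level enough.
- mirror_mid (a point): Mouth mirror, steel, 114 x 22 x 14 mm, lies loose in the tray at the start, along tray x; point in the middle of its handle, 3 mm above its underside.
- forceps_mid (a point): Steel tweezers, 115 x 17 x 7 mm, loose in the tray, along tray x; point at its centre.
- plugger_tool_mid (a point): Black double-ended plugger (hand instrument), 123 x 8 x 8 mm, loose in the tray, along tray x; point at its centre.
- brown_bottle_mid (a point): Bystander: loose amber dropper bottle, 34 mm across, 109 mm tall, in the gap between cleaner and mat; point at its centre, 54 mm up.
- cream_jar_mid (a point): Bystander: loose small jar with white cap, 31 mm across, 32 mm tall, in the gap between cleaner and mat; point at its centre, 16 mm up.
- white_jar_mid (a point): Bystander: loose white jar, 41 mm across, 66 mm tall, behind the cleaner and the mat; point at its centre, 33 mm up.

How it is judged:
By the outcome, as a careful person would: the job done as asked, in the order asked, and still so for the second after the job is handed in, with the robot touching nothing.
It also fails if it takes over 72 s, if anything falls off the work surface, if the arm or the gripper's body presses on something with over 40 N, if the wrist force passes 120 N, or if a joint passes its speed limit or range.

## Working session

There is one attempt and no reset: what is moved stays moved. The work goes in short steps, Python scripts to look and compute and a tool call to move; the robot and the scene stay as the last step left them, time stands still between calls to the robot, and variables do not carry over. Pictures are saved under pics/ and viewed, and the job is handed in when it is done.

Besides the shell and the picture viewer there is one more tool, called after "Request:" as a command line: name --argument value ..., lists and objects as JSON in quotes. jog_arm: Moves the arm, as the interface text tells. Its arguments: {"type":"object","properties":{"steps":{"type":"array","items":{"type":"number"}},"newtons":{"type":"number"}},"required":["steps"]}

```bash
ls; mkdir -p pics
cat > h.py <<'E'
import numpy as np, cv2
from station import bot, camera
def snap(name,fn):
    c=camera(name); cv2.imwrite('pics/'+fn,c['color'][:,:,::-1]); np.savez('pics/'+fn[:-4]+'.npz',**c); return c
def load(fn): return dict(np.load('pics/'+fn+'.npz'))
def ray(c,u,v):
    K=np.array([[c['fx'],0,c['cx']],[0,c['fy'],c['cy']],[0,0,1.]],float)
    d=np.array([float(c['k1']),0,0,0])
    p=cv2.undistortPoints(np.array([[[u,v]]],float),K,d)[0,0]
    E=c['extrinsics']; r=E[:3,:3]@np.array([p[0],p[1],1]); return E[:3,3],r
def onz(c,u,v,z):
    o,r=ray(c,u,v); return o+r*(z-o[2])/r[2]
def proj(c,P):
    K=np.array([[c['fx'],0,c['cx']],[0,c['fy'],c['cy']],[0,0,1.]],float)
    E=np.linalg.inv(c['extrinsics']); P=np.atleast_2d(np.array(P,float))
    return cv2.projectPoints(P,cv2.Rodrigues(E[:3,:3])[0],E[:3,3],K,np.array([float(c['k1']),0,0,0]))[0][:,0]
E
python3 - <<'E'
from h import *
s=bot.read_state()
for k in s: print(k,np.round(s[k],4))
for n in('scene','top'):
    c=snap(n,n+'0.png'); print(n,c['fx'],c['k1'],np.round(c['extrinsics'],3))
E
```

```text
pics
time_s 0.0
q [ 1.4892  0.5019 -0.4268  1.5514  0.2208  1.1383 -0.2103]
qvel [ 0.0009  0.0029 -0.0006  0.0001  0.0001 -0.0002 -0.0001]
joint_efforts [ 2.00000e-04 -5.66593e+01 -5.81600e+00 -2.79112e+01 -6.86000e-02
  3.07000e-02  2.00000e-04]
ee_pos [ 0.2194 -0.611   0.1889]
eef_rot [ 9.852e-01  1.716e-01 -1.000e-04 -1.000e-03]
ft_force [-0.4937 -0.0482 -0.0175]
moment [-0.0062 -0.0177  0.0469]
gripper_width 0.0921
scene 541.5741635829447 -0.04481346381534591 [[-0.891 -0.302  0.339  0.311]
 [-0.454  0.59  -0.668  0.74 ]
 [ 0.002 -0.749 -0.662  0.652]
 [ 0.     0.     0.     1.   ]]
top 503.3974741621466 -0.03612868466130945 [[ 3.000e-03 -9.930e-01  1.190e-01  4.910e-01]
 [-1.000e+00 -1.000e-03  1.800e-02  1.820e-01]
 [-1.800e-02 -1.190e-01 -9.930e-01  1.096e+00]
 [ 0.000e+00  0.000e+00  0.000e+00  1.000e+00]]
```

View pics/scene0.png

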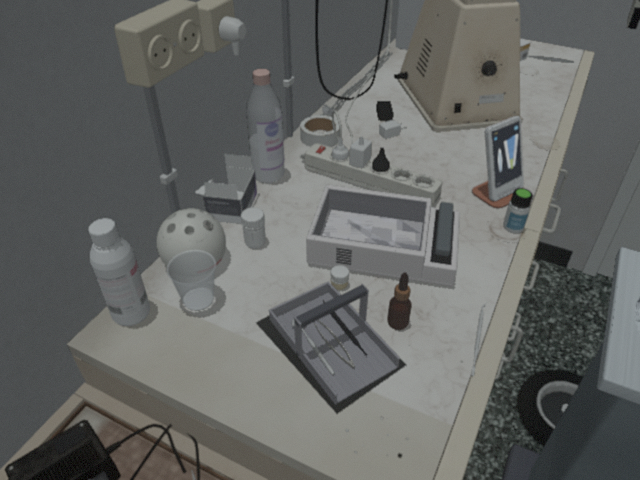

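View pics/top0.png

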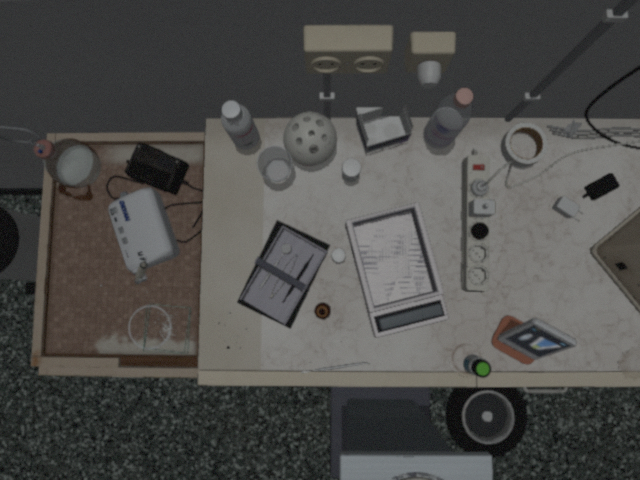

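The cleaner is right of the mat, around (395,270) in the top view. The tray is at (283,273), the bottle at (322,310) and the cream jar at (338,256). The white jar is at (351,169). I'll zoom in to measure.

Run:
```python
import cv2
a=cv2.imread('pics/top0.png')[150:350,220:460]; a=cv2.convertScaleAbs(cv2.resize(a,None,fx=3.3,fy=3,interpolation=cv2.INTER_CUBIC)[:, :],alpha=1.6)
a=cv2.imread('pics/top0.png')[150:350,220:460]; a=cv2.convertScaleAbs(cv2.resize(a,None,fx=3,fy=3,interpolation=cv2.INTER_CUBIC),alpha=1.6)
cv2.imwrite('pics/topz.png',a)
a=cv2.imread('pics/scene0.png')[180:420,200:480]; a=cv2.convertScaleAbs(cv2.resize(a,None,fx=2.5,fy=2.5,interpolation=cv2.INTER_CUBIC),alpha=1.6)
cv2.imwrite('pics/scz.png',a)
```

```text
(no output)
```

View pics/topz.png

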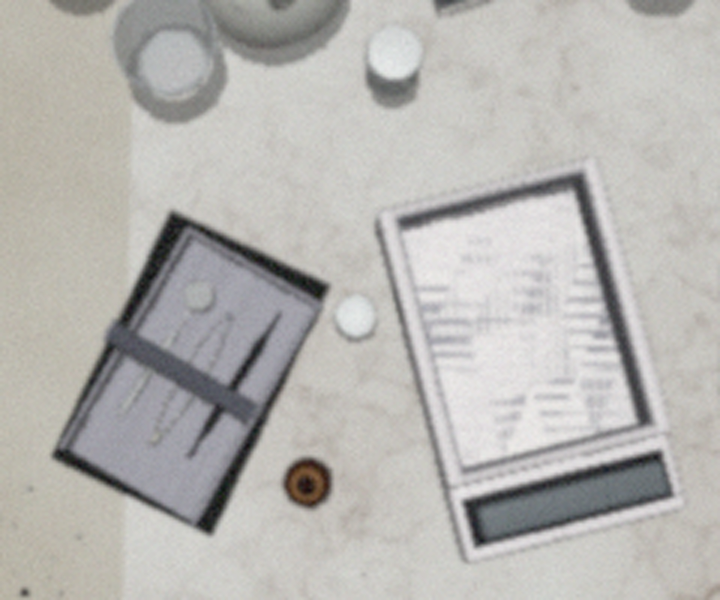

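View pics/scz.png

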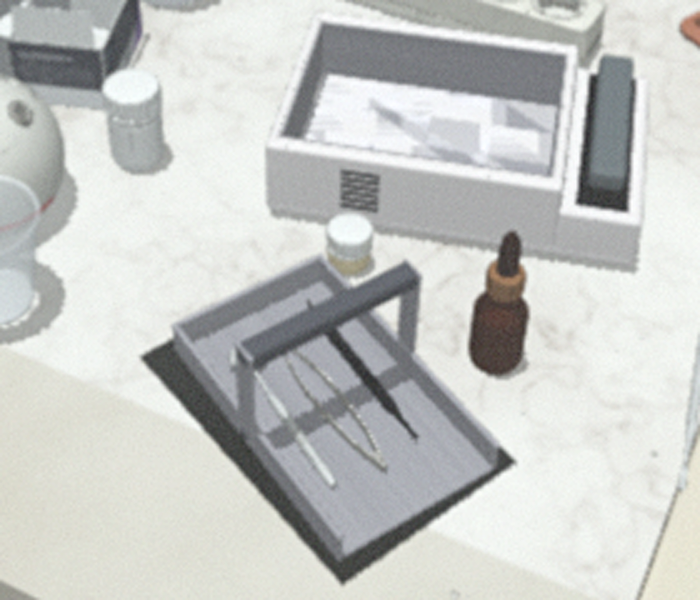

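Run:
```python
from h import *
c=load('top0')
f=lambda x,y,z: onz(c,220+x/3,150+y/3,z)[:2]
P=lambda *a: print(*[np.round(q,4) if not isinstance(q,str) else q for q in a])
m=[f(*p,.003) for p in((172,210),(329,290),(211,534),(53,457))]
P('mat c',sum(m)/4); ax=(m[0]+m[1]-m[2]-m[3])/2; P(ax,np.linalg.norm(ax),'yaw',np.degrees(np.arctan2(ax[1],ax[0])))
ay=(m[0]+m[3]-m[1]-m[2])/2; P('w',np.linalg.norm(ay),np.degrees(np.arctan2(ay[1],ay[0]))-90)
a,b=f(111,331,.091),f(252,409,.091); P('bar',(a+b)/2,np.linalg.norm(a-b),np.degrees(np.arctan2(*(a-b)[::-1]))-90)
# tray lip front corners on floor z=.0055; back lip top
t=[f(66,447,.0055),f(206,517,.0055)];P('openedge',sum(t)/2,np.linalg.norm(t[0]-t[1]),np.degrees(np.arctan2(*(t[0]-t[1])[::-1]))-90)
bk=[f(380,210,.065),f(596,160,.065)];P('bath back',*bk,np.linalg.norm(bk[0]-bk[1]),np.degrees(np.arctan2(*(bk[0]-bk[1])[::-1]))-90)
fr=[f(468,560,.046),f(684,504,.046)];P('bath front',*fr,np.linalg.norm(fr[0]-fr[1]),np.degrees(np.arctan2(*(fr[0]-fr[1])[::-1]))-90)
l=sum(bk)/2-sum(fr)/2;P('len',np.linalg.norm(l),np.degrees(np.arctan2(l[1],l[0])),'c',(sum(bk)+sum(fr))/4)
sb=[f(480,522,.072),f(673,474,.072)];P('sbar',sum(sb)/2,np.linalg.norm(sb[0]-sb[1]))
P('bottle',f(307,482,.109),'cream',f(355,318,.032),'white',f(393,52,.066))
g=cv2.cvtColor(c['color'],cv2.COLOR_RGB2GRAY)
k=(g<50).astype('uint8'); k[:,:235]=0;k[:,332:]=0;k[:215]=0;k[330:]=0
print(k.sum())
```

```text
mat c [0.5275 0.2809]
[ 0.1773 -0.0838] 0.1961 yaw -25.2886
w 0.1278 -26.1268
bar [0.5256 0.2797] 0.1076 -28.5384
openedge [0.4485 0.3196] 0.1126 -25.8594
bath back [0.6367 0.1464] [ 0.6718 -0.0028] 0.1533 13.2074
bath front [0.3981 0.0863] [ 0.4362 -0.062 ] 0.1531 14.422
len 0.2445 14.1212 c [0.5357 0.042 ]
sbar [0.4414 0.0157] 0.1334
bottle [0.4529 0.1956] cream [0.5645 0.1631] white [0.7478 0.1371]
942
```

Measured from the top view. I'll check the carry bar and start bar against the scene view before moving.

Run:
```python
from h import *
t=load('top0');s=load('scene0')
def tri(a,b):
    o1,r1=ray(t,220+a[0]/3,150+a[1]/3);o2,r2=ray(s,200+b[0]/2.5,180+b[1]/2.5)
    r1/=np.linalg.norm(r1);r2/=np.linalg.norm(r2)
    k=np.linalg.lstsq(np.c_[r1,-r2],o2-o1,rcond=None)[0];p,q=o1+k[0]*r1,o2+k[1]*r2
    return np.round((p+q)/2,4),round(np.linalg.norm(p-q)*1e3,1)
print('bar endL',tri((111,331),(246,350)));print('bar endR',tri((252,409),(411,271)))
a=tri((111,331),(246,350))[0];b=tri((252,409),(411,271))[0];print((a+b)/2,np.degrees(np.arctan2(*(a-b)[1::-1]))-90)
# predictions drawn in both views
im={n:cv2.convertScaleAbs(c['color'][:,:,::-1].copy(),alpha=1.5) for n,c in(('t',t),('s',s))}
def R(y): y=np.radians(y); return np.array([[np.cos(y),-np.sin(y)],[np.sin(y),np.cos(y)]])
def rect(cx,cy,yaw,lx,ly,z,ox=0,col=(0,0,255)):
    p=[np.r_[np.array([cx,cy])+R(yaw)@[ox+i*lx/2,j*ly/2],z] for i,j in((1,1),(1,-1),(-1,-1),(-1,1))]
    for n,c in(('t',t),('s',s)):
        q=(proj(c,p)*8).astype(int); cv2.polylines(im[n],[q.reshape(-1,1,2)],True,col,1,cv2.LINE_AA,3)
T=(.5265,.2805,-26.5)
rect(*T,.014,.116,.091); rect(*T,.18,.11,.0055,col=(0,255,0)); rect(.5275,.2809,-25.8,.2,.13,.003,col=(255,0,0))
B=(.5357,.042,14.2)
rect(*B,.18,.134,.065,.027);rect(*B,.25,.158,0,col=(0,255,0));rect(*B,.024,.13,.072,-.098)
cv2.imwrite('pics/pt.png',cv2.resize(im['t'][150:350,220:460],None,fx=3,fy=3));cv2.imwrite('pics/ps.png',cv2.resize(im['s'][180:420,200:480],None,fx=2.5,fy=2.5))
```

```text
bar endL (array([0.5526, 0.3276, 0.0904]), np.float64(2.6))
bar endR (array([0.4993, 0.2323, 0.0889]), np.float64(1.4))
[0.52595 0.27995 0.08965] -29.217694295895363
```

View pics/pt.png

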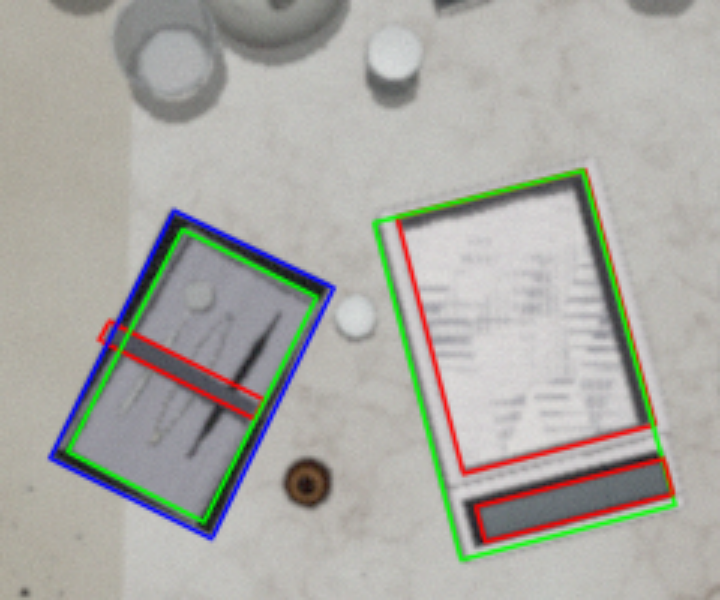

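View pics/ps.png

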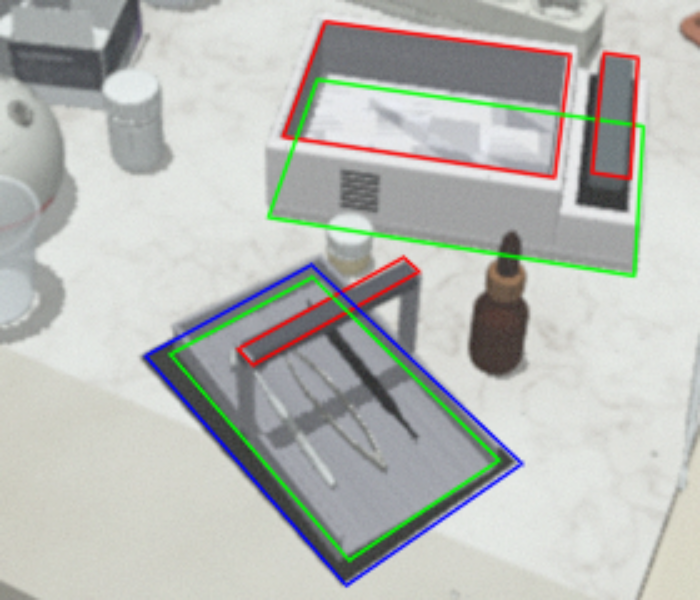

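```bash
cat >> h.py <<'E'
from scipy.spatial.transform import Rotation as Ro
def st():
    s=bot.read_state(); M=Ro.from_quat(s['eef_rot']).as_matrix()
    print('t',round(s['time_s'],2),'p',np.round(s['ee_pos'],4),'yaw_y',round(np.degrees(np.arctan2(M[1,1],M[0,1])),1),'z',np.round(M[:,2],3),'f',np.round(s['ft_force'],1),'w',round(s['gripper_width']*100,2),'q',np.round(s['q'],2))
    return s,M
def plan(*tg):
    s,M=st(); y0=np.degrees(np.arctan2(M[1,1],M[0,1]))
    Rn=Ro.from_euler('z',0)
    for x,y,z,yaw in tg:
        d=M.T@(np.array([x,y,z])-s['ee_pos'])*100
        sp=(-(yaw-y0)+180)%360-180
        print(np.round(d,2),'spin',round(sp,1),'rows',round(max(np.linalg.norm(d)/6.25,abs(sp)/10.7),1))
B0=np.array([.5357,.042]);BY=14.2
def bath(s_left,xb=.027):  # cleaner frame (x from bath centre,y left) -> world
    a=np.radians(BY);return B0+np.array([np.cos(a)*xb-np.sin(a)*s_left,np.sin(a)*xb+np.cos(a)*s_left])
E
python3 - <<'E'
from h import *
plan((.526,.28,.28,-28),(.526,.28,.16,-28),(.526,.28,.066,-28))
E
```

```text
t 0.1 p [ 0.2194 -0.6111  0.189 ] yaw_y -70.2 z [-0.001  0.002 -1.   ] f [-0.1  0.  -0.2] w 9.19 q [ 1.49  0.5  -0.43  1.55  0.22  1.14 -0.21]
[ 58.98 -73.51  -8.97] spin -42.2 rows 15.1
[ 58.98 -73.49   3.03] spin -42.2 rows 15.1
[ 58.98 -73.47  12.43] spin -42.2 rows 15.2
```

Run:
```python
from h import *
plan((.47,-.15,.28,-50))
```

```text
t 0.1 p [ 0.2194 -0.6111  0.189 ] yaw_y -70.2 z [-0.001  0.002 -1.   ] f [-0.1  0.  -0.2] w 9.19 q [ 1.49  0.5  -0.43  1.55  0.22  1.14 -0.21]
[ 39.17 -34.94  -9.04] spin -20.2 rows 8.5
```

Request:
jog_arm --steps '[9, 0, 0, -5, 0, 9, 4, -4, -9, 0, 9, 8, -8, -9, -3, 9, 12, -12, -9, -6, 9, 16, -15.5, -9, -9, 9, 20, -19, -9, -12, 9, 24, -23, -9, -15, 9, 28, -27, -9, -18, 9, 32, -30.5, -9, -20, 9, 35, -33, -9, -22, 9, 39, -37.5, -9, -26, 9, 42, -42, -9, -30]'

```text
time_s: 1.6
ee_pos: [0.4735, -0.0726, 0.2798]
eef_rot: [0.907, 0.422, 0.0, -0.0]
ft_force: [0.8, -0.8, -0.1]
gripper_width: 0.0899
```

Run:
```python
from h import *
plan((.526,.28,.28,-28),(.526,.28,.16,-28))
```

```text
t 1.6 p [ 0.4735 -0.0726  0.2798] yaw_y -40.1 z [ 0.  0. -1.] f [ 0.8 -0.8 -0.1] w 8.99 q [ 0.93  0.15 -0.91  1.84  0.12  1.21 -0.72]
[ 30.35 -18.7   -0.  ] spin -12.1 rows 5.7
[ 30.34 -18.7   12.  ] spin -12.1 rows 6.0
```

Request:
jog_arm --steps '[9, 5, -3, 0, -2, 9, 10, -6.2, 0, -4, 9, 15, -9.3, 0, -6, 9, 20, -12.4, 0, -8, 9, 25, -15.5, 0, -10, 9, 30.35, -18.7, 0, -12, 9, 30.35, -18.7, 6, -12, 9, 30.35, -18.7, 12, -12, 9, 30.35, -18.7, 12, -12]'

```text
time_s: 2.72
ee_pos: [0.5228, 0.2754, 0.1552]
eef_rot: [0.858, 0.514, -0.005, -0.0]
ft_force: [-0.3, -0.6, 1.3]
gripper_width: 0.0898
```

Run:
```python
from h import *
plan((.526,.28,.066,-28))
c=snap('top','top1.png');s=snap('scene','scene1.png')
a=np.hstack([cv2.resize(c['color'][180:330,220:360],None,fx=2.8,fy=2.8),cv2.resize(s['color'][200:350,230:370][:, :],None,fx=2.8,fy=2.8)])[:,:,::-1]
cv2.imwrite('pics/c1.png',cv2.convertScaleAbs(a,alpha=1.5))
```

```text
t 2.73 p [0.5228 0.2754 0.1552] yaw_y -28.2 z [-0.009 -0.005 -1.   ] f [-0.3 -0.6  1.3] w 8.98 q [ 0.15  0.58 -0.93  1.72  0.51  1.12 -1.43]
[0.63 0.11 8.92] spin -0.2 rows 1.4
```

View pics/c1.png

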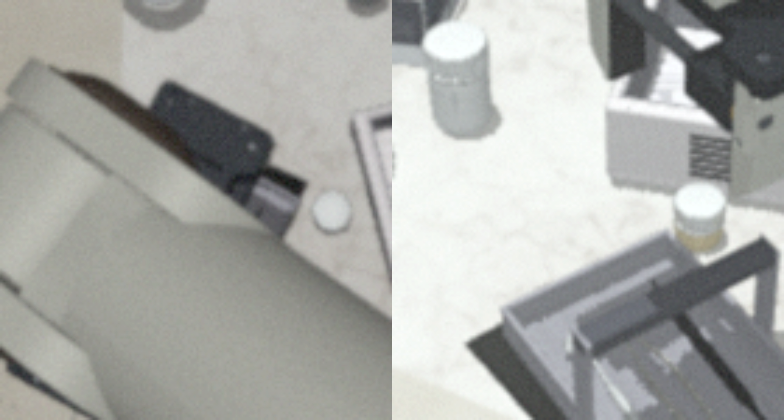

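Request:
jog_arm --steps '[9, 0, 0, 4, 0, 9, 0, 0, 8, 0, 9, 0, 0, 9.4, 0, 9, 0, 0, 9.4, 0, 9, 0, 0, 9.4, 0]'

```text
time_s: 3.45
ee_pos: [0.528, 0.2791, 0.0683]
eef_rot: [0.858, 0.513, 0.002, 0.0]
ft_force: [0.4, -0.1, 0.4]
gripper_width: 0.09
```

Run:
```python
from h import *
plan((.526,.28,.066,-28))
s=snap('scene','scene2.png')
a=cv2.resize(s['color'][180:420,200:480],None,fx=2.5,fy=2.5)[:,:,::-1]
cv2.imwrite('pics/c2.png',cv2.convertScaleAbs(a,alpha=1.5))
```

```text
t 3.45 p [0.528  0.2791 0.0683] yaw_y -28.3 z [ 0.003  0.002 -1.   ] f [ 0.4 -0.1  0.4] w 9.0 q [ 0.09  0.68 -0.85  1.78  0.61  0.97 -1.51]
[-0.02 -0.22  0.23] spin -0.3 rows 0.1
```

View pics/c2.png

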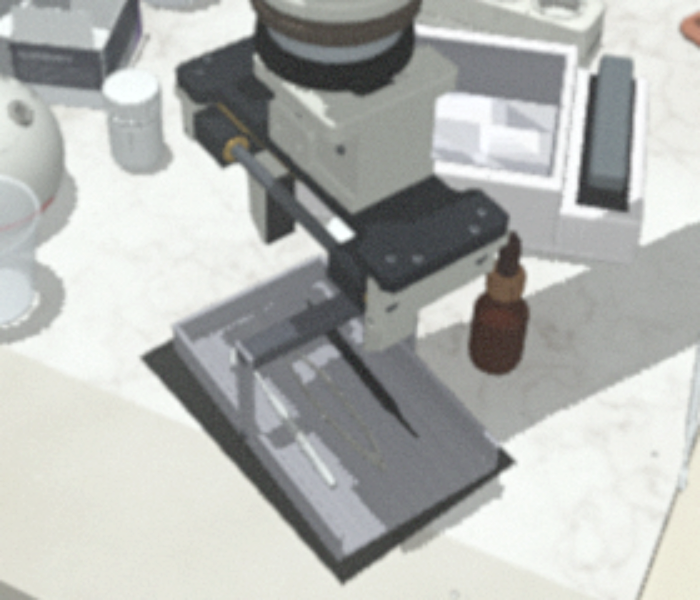

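Request:
jog_arm --newtons 30 --steps '[6, 0, 0, 0.2, 0, 3, 0, 0, 0.2, 0, 1, 0, 0, 0.2, 0, 0.5, 0, 0, 0.2, 0, 0.5, 0, 0, 0.2, 0, 0.5, 0, 0, 0.2, 0, 0.5, 0, 0, 0.2, 0]'

```text
time_s: 4.38
ee_pos: [0.5263, 0.278, 0.0639]
eef_rot: [0.858, 0.513, -0.0, -0.0]
ft_force: [0.4, -0.6, 0.3]
gripper_width: 0.0249
```

Run:
```python
from h import *
plan((.526,.28,.066,-28))
s=snap('scene','scene3.png')
a=cv2.resize(s['color'][180:420,200:480],None,fx=2.5,fy=2.5)[:,:,::-1]
cv2.imwrite('pics/c3.png',cv2.convertScaleAbs(a,alpha=1.5))
```

```text
t 4.38 p [0.5263 0.278  0.0639] yaw_y -28.2 z [-0.  0. -1.] f [ 0.4 -0.6  0.3] w 2.49 q [ 0.09  0.68 -0.85  1.78  0.62  0.96 -1.51]
[ 0.16 -0.13 -0.21] spin -0.2 rows 0.0
```

View pics/c3.png

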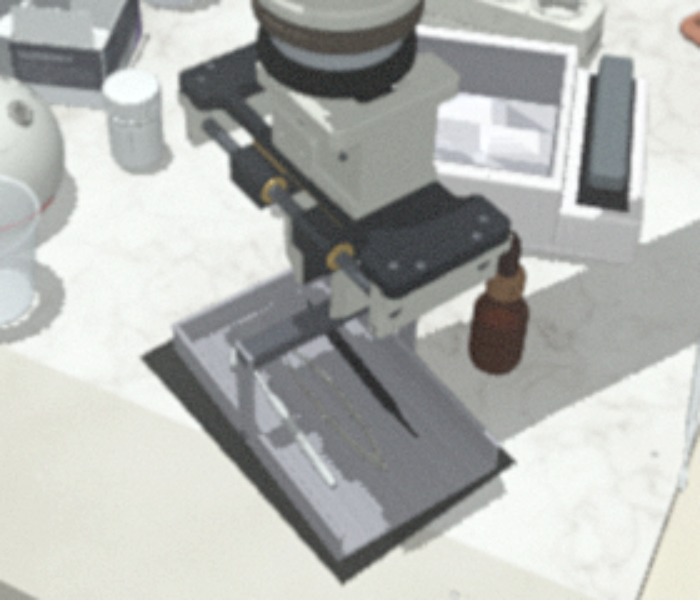

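Request:
jog_arm --steps '[0.5, 0, 0, 0, 0, 0.5, 0, 0, 0, 0, 0.5, 0, 0, 0, 0, 0.5, 0, 0, 0, 0]'

```text
time_s: 4.92
ee_pos: [0.5263, 0.278, 0.0639]
eef_rot: [0.858, 0.513, -0.0, 0.0]
ft_force: [-0.5, -0.6, 0.3]
gripper_width: 0.0052
```

Run:
```python
from h import *
plan((.526,.28,.066,-28))
s=snap('scene','scene3b.png')
a=cv2.resize(s['color'][180:420,200:480],None,fx=2.5,fy=2.5)[:,:,::-1]
cv2.imwrite('pics/c3b.png',cv2.convertScaleAbs(a,alpha=1.5))
```

```text
t 4.92 p [0.5263 0.278  0.0639] yaw_y -28.2 z [-0. -0. -1.] f [-0.5 -0.6  0.3] w 0.52 q [ 0.09  0.68 -0.85  1.78  0.62  0.96 -1.51]
[ 0.16 -0.13 -0.21] spin -0.2 rows 0.0
```

View pics/c3b.png

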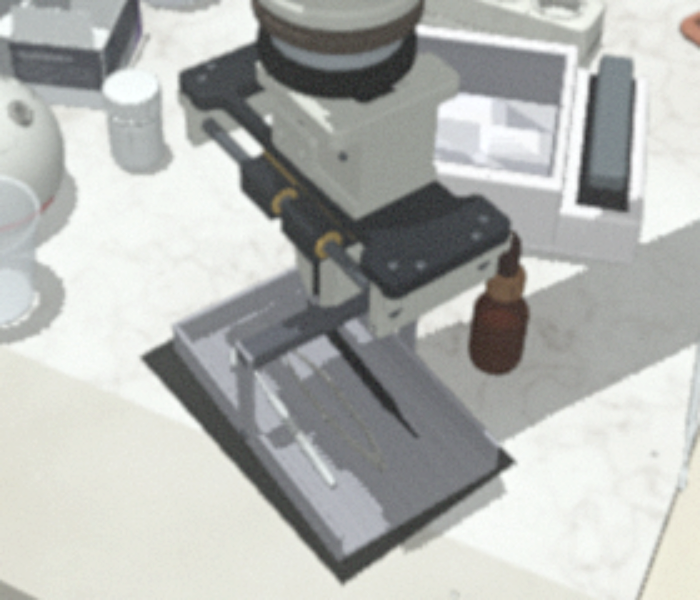

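Run:
```python
from h import *
c=load('scene3b'); s=bot.read_state()
p=s['ee_pos']; M=Ro.from_quat(s['eef_rot']).as_matrix()
im=cv2.convertScaleAbs(c['color'][180:420,200:480][:,:,::-1],alpha=1.5); im=cv2.resize(im,None,fx=2.5,fy=2.5)
for d,col in((0,(0,0,255)),(-.019,(0,255,0)),(-.066,(255,0,0))):
    for q in (0,-.05,.05):
        u=proj(c,[p+M[:,2]*d+M[:,0]*q])[0]; print(d,q,(u-[200,180])*2.5); cv2.circle(im,tuple(((u-[200,180])*2.5).astype(int)),3,col,-1)
cv2.imwrite('pics/c4.png',im[200:440,150:550].repeat(2,0).repeat(2,1)[:600,:800])
```

```text
0 0 [331.56991315 337.28057332]
0 -0.05 [400.88532229 300.28475818]
0 0.05 [258.32076553 376.31130746]
-0.019 0 [332.14211918 314.91963505]
-0.019 -0.05 [402.56879236 277.92692398]
-0.019 0.05 [257.64296584 353.99269595]
-0.066 0 [333.6399103  256.22989546]
-0.066 -0.05 [406.96618194 219.35500778]
-0.066 0.05 [255.86636094 295.29964198]
```

View pics/c4.png

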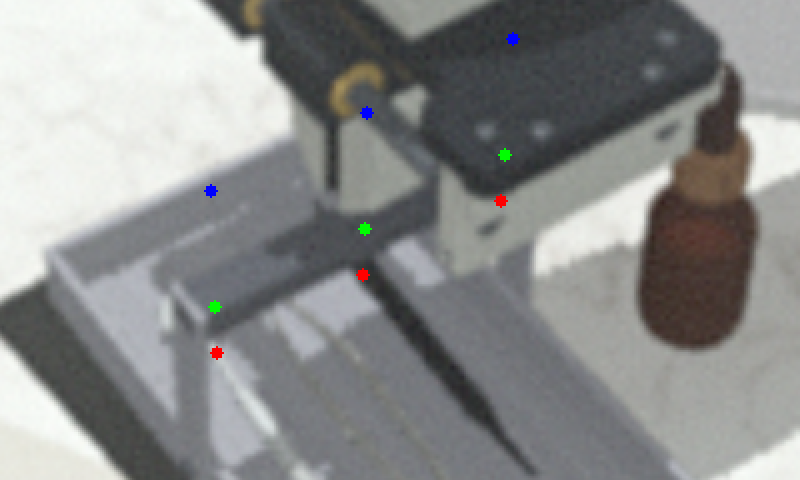

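Run:
```python
from h import *
c=load('scene2'); p=np.array([.528,.2791,.0683]); M=Ro.from_quat([0.858,.513,.002,0]).as_matrix()
def show(c,p,w,fn):
    im=cv2.convertScaleAbs(c['color'][270:350,280:400][:,:,::-1],alpha=2.2); im=cv2.resize(im,None,fx=6,fy=6,interpolation=cv2.INTER_CUBIC)
    for sg,col in((1,(0,0,255)),(-1,(0,255,0))):
      for d in(0,-.02,-.04):
        for q in(-.0095,.0095):
          u=proj(c,[p+M[:,2]*d+M[:,0]*q+M[:,1]*sg*w/2])[0]; cv2.circle(im,tuple(((u-[280,270])*6).astype(int)),3,col,-1)
    return im
a=show(load('scene2'),p,.09,0)
b=show(load('scene3b'),bot.read_state()['ee_pos'],.0052,0)
cv2.imwrite('pics/c5.png',a);cv2.imwrite('pics/c6.png',b)
```

```text
(no output)
```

View pics/c5.png

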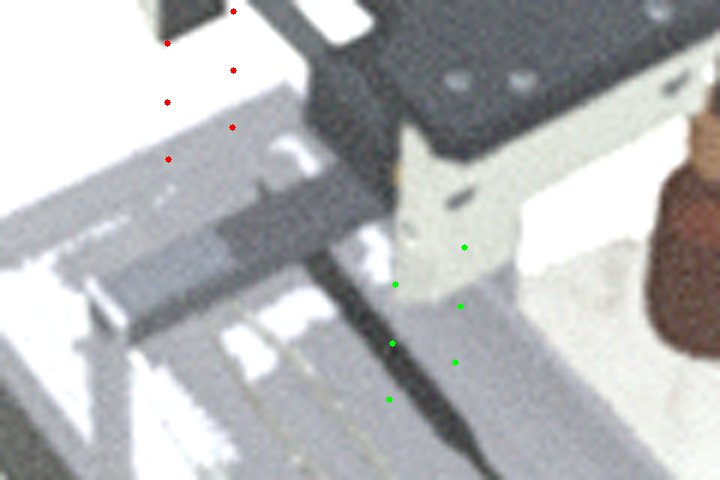

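View pics/c6.png

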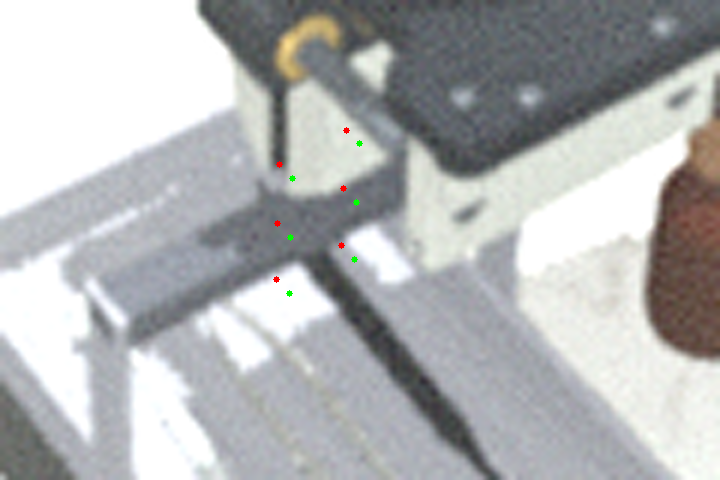

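Run:
```python
from h import *
c=load('scene3b');s=bot.read_state();p=s['ee_pos'];M=Ro.from_quat(s['eef_rot']).as_matrix()
im=cv2.convertScaleAbs(c['color'][200:340,260:420][:,:,::-1],alpha=1.6); im=cv2.resize(im,None,fx=5,fy=5,interpolation=cv2.INTER_CUBIC)[:600]
im=cv2.resize(cv2.convertScaleAbs(c['color'][210:330,260:420][:,:,::-1],alpha=1.6),None,fx=5,fy=5,interpolation=cv2.INTER_CUBIC)
for d,col in((-.066,(0,0,255)),(-.086,(0,255,255)),(-.106,(0,255,0))):
    q=[p+M[:,2]*d+M[:,0]*a*.0375+M[:,1]*b*.095 for a,b in((1,1),(1,-1),(-1,-1),(-1,1))]
    cv2.polylines(im,[((proj(c,q)-[260,210])*5).astype(int).reshape(-1,1,2)],True,col,1)
cv2.imwrite('pics/c7.png',im)
```

```text
(no output)
```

View pics/c7.png

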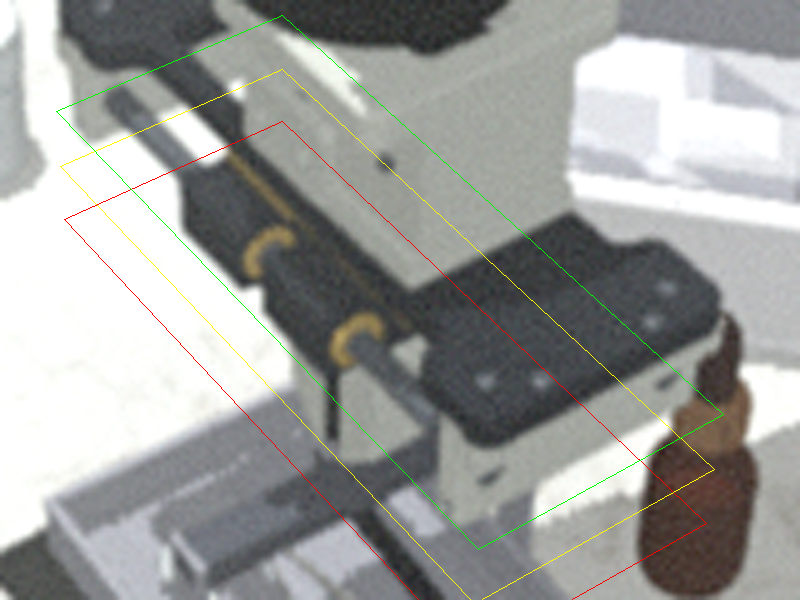

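Run:
```python
from h import *
c=snap('top','top3.png')
s=bot.read_state();p=s['ee_pos'];M=Ro.from_quat(s['eef_rot']).as_matrix()
im=cv2.resize(cv2.convertScaleAbs(c['color'][200:350,210:370][:,:,::-1],alpha=1.8),None,fx=4,fy=4,interpolation=cv2.INTER_CUBIC)
for off,col in((np.zeros(3),(0,0,255)),(np.array([0,0,.042]),(0,255,0)),(np.array([.02,-.04,0]),(255,0,0))):
  for d in(-.066,):
    q=[p+off+M[:,2]*d+M[:,0]*a*.0375+M[:,1]*b*.095 for a,b in((1,1),(1,-1),(-1,-1),(-1,1))]
    cv2.polylines(im,[((proj(c,q)-[210,200])*4).astype(int).reshape(-1,1,2)],True,col,1)
cv2.imwrite('pics/c8.png',im)
```

```text
(no output)
```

View pics/c8.png

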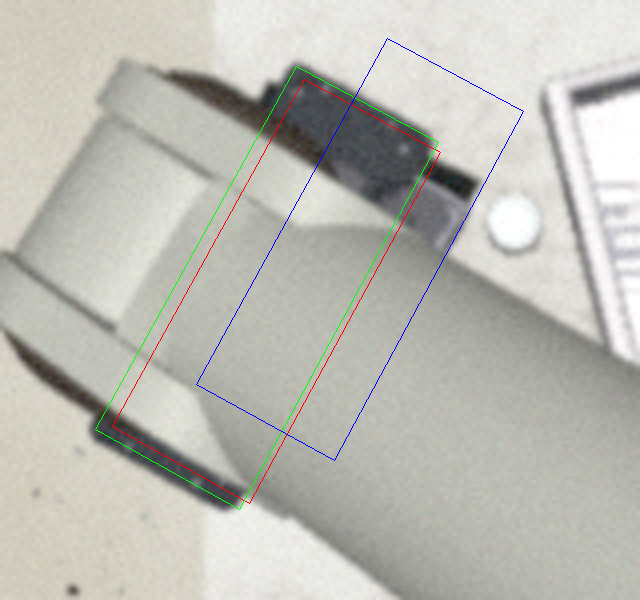

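The overlay fits when the gripper is drawn about 42 mm above the reported TCP. x and y agree. So the fingers closed above the bar and moved nothing. I'll open, go about 4 cm lower while watching the force, and look again.

Request:
jog_arm --newtons 30 --steps '[5.5, 0, 0, 0, 0, 5.5, 0, 0, 0, 0, 5.5, 0, 0, 0, 0, 5.5, 0, 0, 0, 0, 5.5, 0, 0, 0, 0, 5.5, 0, 0, 0, 0]'

```text
time_s: 5.78
ee_pos: [0.5264, 0.278, 0.0639]
eef_rot: [0.858, 0.513, 0.0, 0.0]
ft_force: [-0.1, -0.8, -0.5]
gripper_width: 0.0544
```

Request:
jog_arm --steps '[5.5, 0, 0, 1, 0, 5.5, 0, 0, 2, 0, 5.5, 0, 0, 2, 0]'

```text
time_s: 6.15
ee_pos: [0.5254, 0.2773, 0.0425]
eef_rot: [0.858, 0.513, -0.001, -0.0]
ft_force: [0.0, -0.0, -1.1]
gripper_width: 0.0549
```

Run:
```python
from h import *
st()
s=snap('scene','scene4.png')
a=cv2.resize(s['color'][180:420,200:480],None,fx=2.5,fy=2.5)[:,:,::-1]
cv2.imwrite('pics/c9.png',cv2.convertScaleAbs(a,alpha=1.5))
```

```text
t 6.15 p [0.5254 0.2773 0.0425] yaw_y -28.2 z [-0.002 -0.001 -1.   ] f [ 0.  -0.  -1.1] w 5.49 q [ 0.07  0.71 -0.83  1.79  0.64  0.93 -1.53]
```

View pics/c9.png

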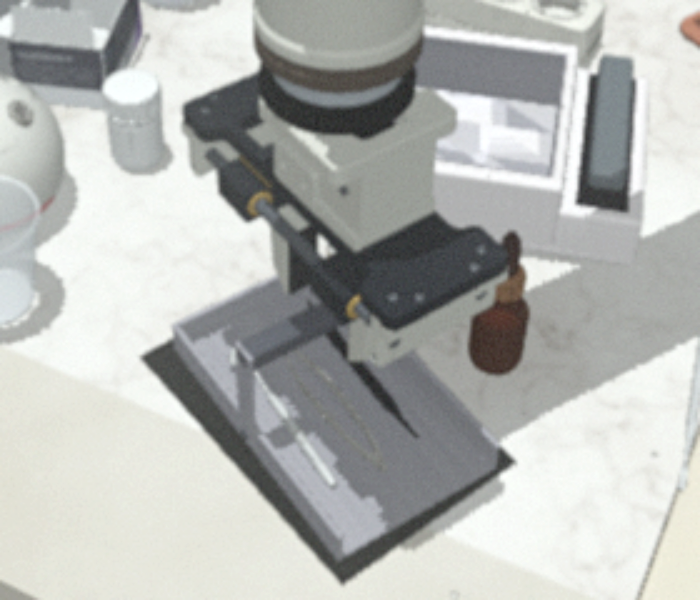

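Request:
jog_arm --steps '[5.5, 0, 0, 1, 0, 5.5, 0, 0, 1.9, 0, 5.5, 0, 0, 1.9, 0, 0.5, 0, 0, 1.9, 0, 0.5, 0, 0, 1.9, 0, 0.5, 0, 0, 1.9, 0, 0.5, 0, 0, 1.9, 0, 0.5, 0, 0, 1.9, 0, 0.5, 0, 0, 1.9, 0, 0.5, 0, 0, 1.9, 0, 0.5, 0, 0, 1.9, 0]'

```text
time_s: 7.58
ee_pos: [0.5261, 0.2783, 0.0251]
eef_rot: [0.858, 0.513, -0.0, -0.0]
ft_force: [-2.5, 0.7, 2.7]
gripper_width: 0.0139
```

Run:
```python
from h import *
st()
s=snap('scene','scene5.png')
a=cv2.resize(s['color'][180:420,200:480],None,fx=2.5,fy=2.5)[:,:,::-1]
cv2.imwrite('pics/c10.png',cv2.convertScaleAbs(a,alpha=1.5))
```

```text
t 7.58 p [0.5261 0.2783 0.0251] yaw_y -28.2 z [-0.  0. -1.] f [-2.5  0.7  2.7] w 1.39 q [ 0.06  0.73 -0.81  1.8   0.66  0.9  -1.55]
```

View pics/c10.png

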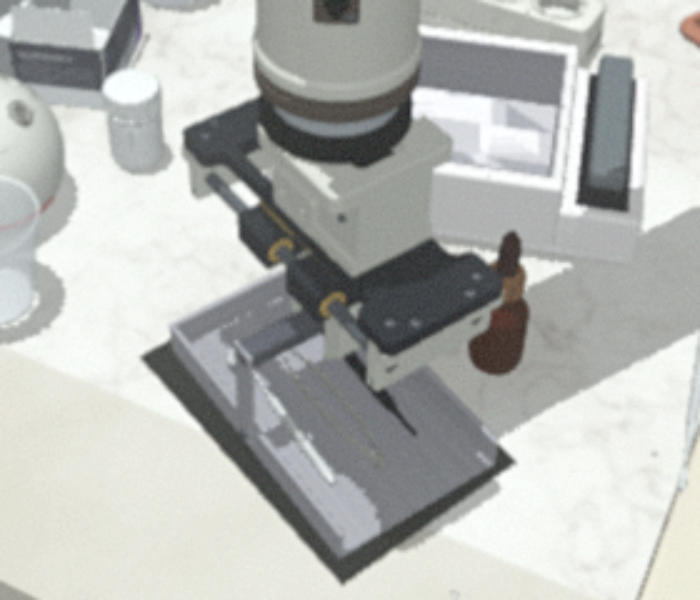

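Run:
```python
from h import *
x,y=bath(-.030); print(x,y)
plan((.526,.278,.17,-28.2),(x,y,.17,-75.8),(x,y,.095,-75.8))
```

```text
0.5692342460235328 0.019539938921873508
t 7.62 p [0.5261 0.2783 0.0251] yaw_y -28.2 z [-0.  0. -1.] f [-2.4 -0.2  4.1] w 1.38 q [ 0.06  0.73 -0.81  1.8   0.66  0.9  -1.55]
[ -0.03   0.   -14.49] spin -0.0 rows 2.3
[-20.75  16.03 -14.5 ] spin 47.6 rows 4.8
[-20.76  16.04  -7.  ] spin 47.6 rows 4.4
```

Request:
jog_arm --newtons 45 --steps '[0.5, 0, 0, 0, 0, 0.5, 0, 0, -1, 0, 0.5, 0, 0, -2.5, 0, 0.5, 0, 0, -5, 0, 0.5, 0, 0, -8, 0, 0.5, 0, 0, -11, 0, 0.5, 0, 0, -13.5, 0, 0.5, 0, 0, -14.5, 0, 0.5, 0, 0, -14.5, 0]'

```text
time_s: 8.75
ee_pos: [0.5268, 0.2779, 0.1705]
eef_rot: [0.858, 0.513, 0.001, 0.0]
ft_force: [-0.5, 0.1, -3.5]
gripper_width: 0.0137
```

Run:
```python
from h import *
x,y=bath(-.030)
plan((x,y,.17,-75.8),(x,y,.095,-75.8))
s=snap('scene','scene6.png')
a=cv2.resize(s['color'][130:420,180:480],None,fx=2,fy=2)[:,:,::-1]
cv2.imwrite('pics/c11.png',cv2.convertScaleAbs(a,alpha=1.5))
```

```text
t 8.75 p [0.5268 0.2779 0.1705] yaw_y -28.3 z [ 0.001  0.    -1.   ] f [-0.5  0.1 -3.5] w 1.37 q [ 0.15  0.56 -0.94  1.7   0.5   1.14 -1.42]
[-20.75  15.97   0.06] spin 47.5 rows 4.4
[-20.75  15.96   7.56] spin 47.5 rows 4.4
```

View pics/c11.png

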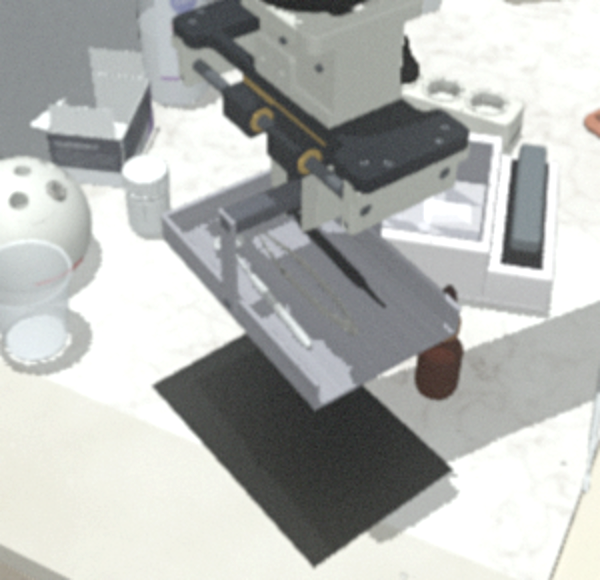

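The tray is up and level with all the instruments in it. I'll carry it gently to over the basin.

Request:
jog_arm --steps '[0.5, -0.5, 0.4, 0, 1, 0.5, -1.7, 1.3, 0, 4, 0.5, -3.7, 2.9, 0, 8.5, 0.5, -6.2, 4.8, 0, 14, 0.5, -9, 7, 0, 20.5, 0.5, -12, 9.2, 0, 27.5, 0.5, -14.7, 11.3, 0, 33.5, 0.5, -17, 13.1, 0, 39, 0.5, -18.9, 14.6, 0, 43.5, 0.5, -20.2, 15.6, 0, 46.5, 0.5, -20.75, 16, 0, 47.5, 0.5, -20.75, 16, 0, 47.5]'

```text
time_s: 10.3
ee_pos: [0.5691, 0.02, 0.1699]
eef_rot: [0.992, 0.124, -0.0, -0.0]
ft_force: [-0.4, -0.6, -2.9]
gripper_width: 0.0137
```

Request:
jog_arm --steps '[0.5, 0, 0, 1, 0, 0.5, 0, 0, 3, 0, 0.5, 0, 0, 5, 0, 0.5, 0, 0, 6, 0, 0.5, 0, 0, 6.3, 0, 0.5, 0, 0, 6.3, 0, 0.5, 0, 0, 6.3, 0]'

```text
time_s: 11.18
ee_pos: [0.5698, 0.0196, 0.1076]
eef_rot: [0.992, 0.124, 0.001, 0.0]
ft_force: [-0.2, 0.2, -3.6]
gripper_width: 0.0136
```

Run:
```python
from h import *
x,y=bath(-.030)
plan((x,y,.095,-75.8))
s=snap('scene','scene7.png');c=snap('top','top7.png')
cv2.imwrite('pics/c12.png',cv2.convertScaleAbs(cv2.resize(s['color'][100:320,240:500],None,fx=3,fy=2.7)[:,:,::-1],alpha=1.5))
cv2.imwrite('pics/c13.png',cv2.convertScaleAbs(cv2.resize(c['color'][180:350,300:500],None,fx=3.4,fy=3.4)[:,:,::-1],alpha=1.5))
```

```text
t 11.18 p [0.5698 0.0196 0.1076] yaw_y -75.7 z [ 0.001 -0.    -1.   ] f [-0.2  0.2 -3.6] w 1.36 q [ 0.46  0.52 -0.71  1.82  0.41  0.95 -1.74]
[-0.05 -0.01  1.26] spin 0.1 rows 0.2
```

View pics/c12.png

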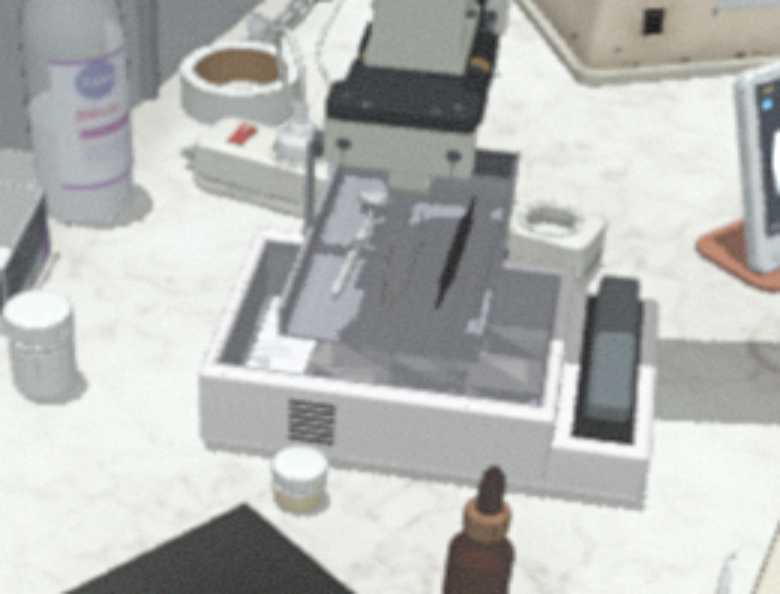

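View pics/c13.png

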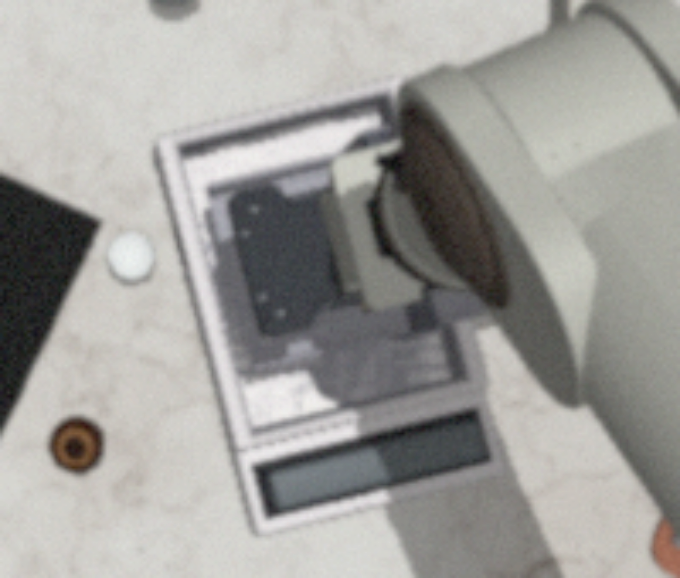

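Run:
```python
from h import *
c=load('scene7');a=np.radians(BY);R=np.array([[np.cos(a),np.sin(a)],[-np.sin(a),np.cos(a)]])
for x,y in((280,334),(473,358)): print(np.round(R@(onz(c,240+x/3,100+y/2.7,.087)[:2]-B0),4))
c=load('top7')
for x,y in((208,196),(243,352)): print('top',np.round(R@(onz(c,300+x/3.4,180+y/3.4,.087)[:2]-B0),4))
```

```text
[0.0843 0.0584]
[-0.0213  0.0572]
top [0.0789 0.0586]
top [-0.0151  0.0618]
```

Request:
jog_arm --steps '[0.5, 0, 0, 0.6, 0, 0.5, 0, 0, 1.3, 0, 0.5, 0, 0, 1.8, 0, 0.5, 0, 0, 1.8, 0]'

```text
time_s: 11.78
ee_pos: [0.5685, 0.0194, 0.0882]
eef_rot: [0.992, 0.124, -0.001, -0.0]
ft_force: [-0.5, -0.0, -2.8]
gripper_width: 0.0136
```

Request:
jog_arm --newtons 6 --steps '[0.5, 0, 0, 0, 0, 0.5, 0, 0, 0.2, 0, 0.5, 0, -0.4, 0.4, 0, 0.5, 0, -0.8, 0.65, 0, 0.5, 0, -1.2, 0.85, 0, 0.5, 0, -1.6, 1.05, 0, 0.5, 0, -1.6, 1.05, 0]'

```text
time_s: 12.65
ee_pos: [0.565, 0.0356, 0.0783]
eef_rot: [0.992, 0.124, -0.0, -0.0]
ft_force: [0.3, -0.5, -0.5]
gripper_width: 0.0156
```

```bash
cat >> h.py <<'E'
def bs():
    s,M=st();a=np.radians(BY);R=np.array([[np.cos(a),np.sin(a)],[-np.sin(a),np.cos(a)]]);q=R@(s['ee_pos'][:2]-B0)
    print('a',round((q[1]+.066)*1e3,1),'h',round((s['ee_pos'][2]-.005)*1e3,1),'xb',round(q[0],4))
def look(n):
    s=snap('scene','s%s.png'%n)
    cv2.imwrite('pics/z%s.png'%n,cv2.convertScaleAbs(cv2.resize(s['color'][100:320,240:500],None,fx=3,fy=2.7)[:,:,::-1],alpha=1.5))
E
python3 -c "
from h import *
bs();look('8')"
```

```text
t 12.65 p [0.565  0.0356 0.0783] yaw_y -75.7 z [-0.  0. -1.] f [ 0.3 -0.5 -0.5] w 1.56 q [ 0.42  0.55 -0.69  1.85  0.44  0.9  -1.8 ]
a 52.6 h 73.3 xb 0.0269
```

View pics/z8.png

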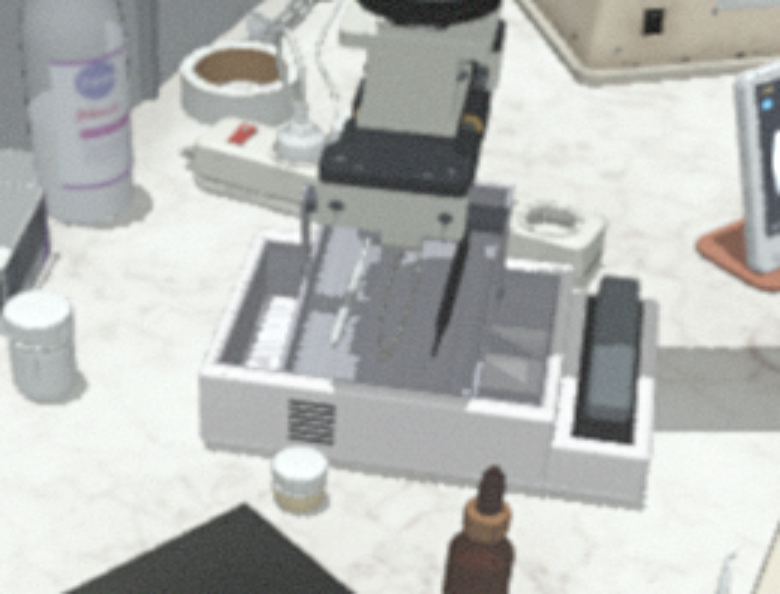

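It works: resting on the rim, the tray is tilting in the light grip. The 15.6 mm opening means about 9°. Next, the lip goes down into the basin.

Request:
jog_arm --steps '[0.5, 0, -0.6, 0.3, 0, 0.5, 0, -1.1, 0.55, 0, 0.5, 0, -1.6, 0.9, 0, 0.5, 0, -2.15, 1.25, 0, 0.5, 0, -2.15, 1.25, 0]'

```text
time_s: 13.32
ee_pos: [0.5606, 0.0544, 0.0661]
eef_rot: [0.992, 0.124, 0.0, 0.001]
ft_force: [0.8, -4.4, 1.1]
gripper_width: 0.0166
```

```bash
python3 -c "
from h import *
bs();look('9')"
```

```text
t 13.32 p [0.5606 0.0544 0.0661] yaw_y -75.8 z [ 0.001 -0.002 -1.   ] f [ 0.8 -4.4  1.1] w 1.66 q [ 0.38  0.56 -0.68  1.87  0.46  0.87 -1.85]
a 71.9 h 61.1 xb 0.0271
```

View pics/z9.png

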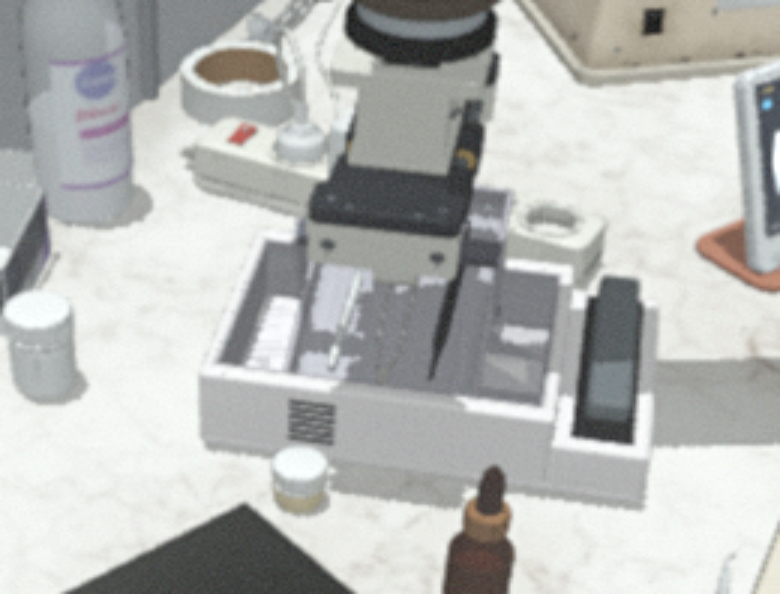

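Request:
jog_arm --steps '[0.5, 0, -0.5, 0, 0, 0.5, 0, -0.9, -0.1, 0, 0.5, 0, -1.3, -0.2, 0, 0.5, 0, -1.8, -0.4, 0, 0.5, 0, -2.3, -0.55, 0, 0.5, 0, -2.3, -0.55, 0]'

```text
time_s: 14.12
ee_pos: [0.5554, 0.0782, 0.0724]
eef_rot: [0.992, 0.124, 0.001, 0.0]
ft_force: [0.4, -4.0, 6.5]
gripper_width: 0.0174
```

```bash
python3 -c "
from h import *
bs();look('10')"
```

```text
t 14.12 p [0.5554 0.0782 0.0724] yaw_y -75.7 z [ 0.002 -0.    -1.   ] f [ 0.4 -4.   6.5] w 1.74 q [ 0.35  0.55 -0.69  1.87  0.45  0.88 -1.88]
a 96.2 h 67.4 xb 0.028
```

View pics/z10.png

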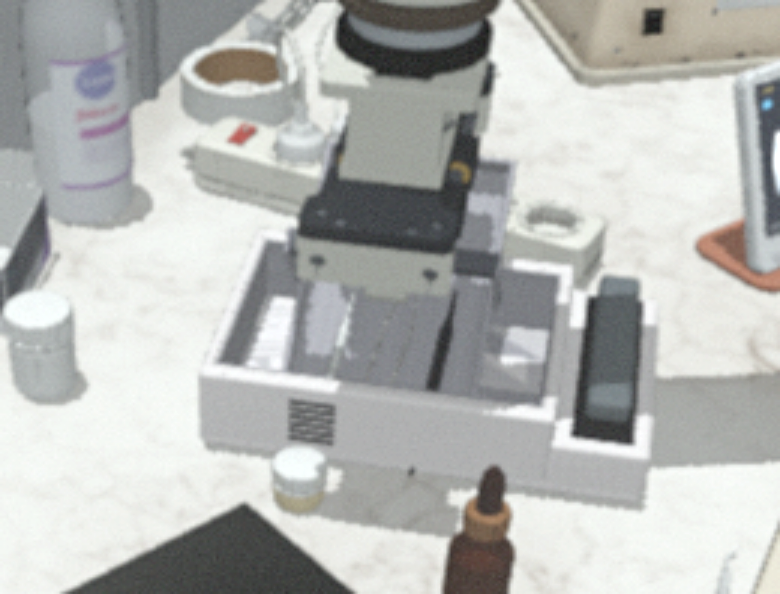

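Request:
jog_arm --steps '[0.5, 0, -0.5, -0.15, 0, 0.5, 0, -1.0, -0.3, 0, 0.5, 0, -1.6, -0.45, 0, 0.5, 0, -1.6, -0.45, 0, 0.5, 0, -1.6, -0.45, 0]'

```text
time_s: 14.8
ee_pos: [0.5503, 0.0942, 0.0759]
eef_rot: [0.992, 0.124, 0.0, -0.0]
ft_force: [2.4, -1.5, 2.1]
gripper_width: 0.0173
```

```bash
python3 -c "
from h import *
bs();look('11')"
```

```text
t 14.8 p [0.5503 0.0942 0.0759] yaw_y -75.7 z [ 0.     0.001 -1.   ] f [ 2.4 -1.5  2.1] w 1.73 q [ 0.32  0.55 -0.69  1.87  0.44  0.88 -1.91]
a 113.0 h 70.9 xb 0.0269
```

View pics/z11.png

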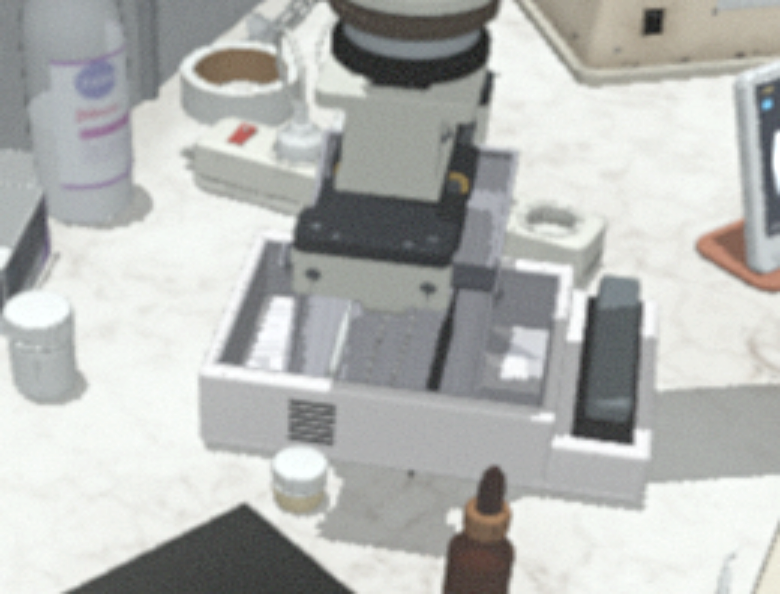

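Run:
```python
from h import *
c=load('s11');a=np.radians(BY);R=np.array([[np.cos(a),np.sin(a)],[-np.sin(a),np.cos(a)]])
p=onz(c,240+411/3,100+470/2.7,0);print(p,R@(p[:2]-B0))
t=snap('top','top11.png')
im=cv2.convertScaleAbs(cv2.resize(t['color'][200:330,300:460],None,fx=4.5,fy=4.5,interpolation=cv2.INTER_CUBIC)[:,:,::-1],alpha=1.6)
cv2.imwrite('pics/c14.png',im)
o=cv2.imread('pics/s11.png')[250:300,350:410];cv2.imwrite('pics/c15.png',cv2.convertScaleAbs(cv2.resize(o,None,fx=10,fy=10,interpolation=cv2.INTER_CUBIC),alpha=2))
```

```text
[0.52251265 0.11106451 0.        ] [0.00415761 0.07018922]
```

View pics/c14.png

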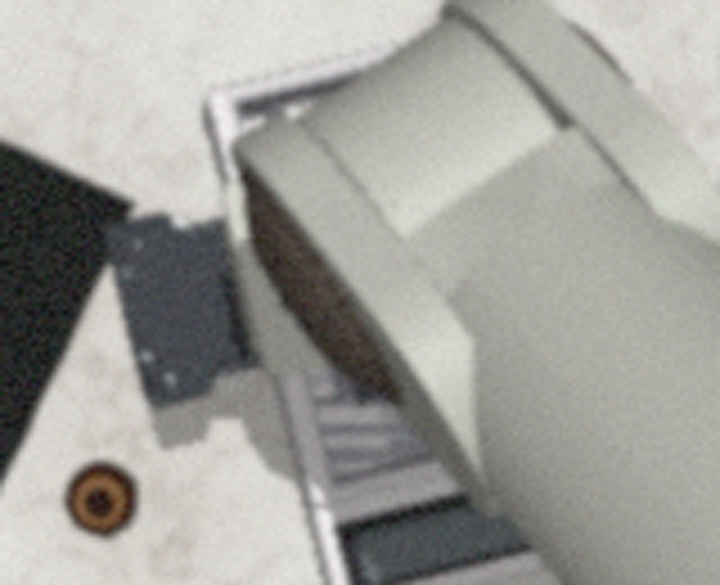

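View pics/c15.png

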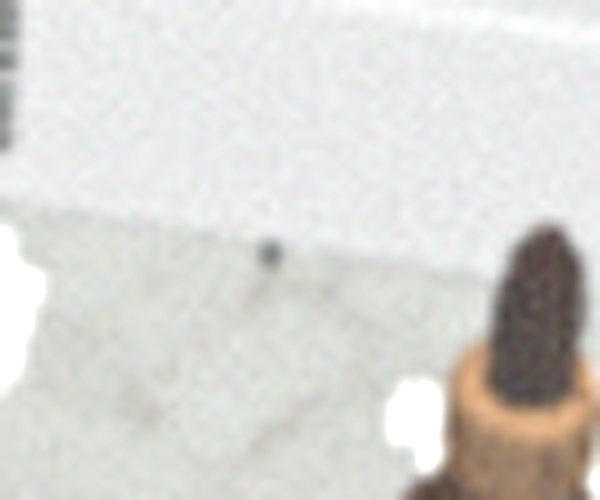

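Tilt is now about 38°. I'll squeeze hard so the bar locks at this angle, then back the lip off from the wall.

Request:
jog_arm --newtons 58 --steps '[0.5, 0, 0, 0, 0, 0.5, 0, 0, 0, 0, 0.5, 0, 0, 0, 0, 0.5, 0, 0, 0, 0]'

```text
time_s: 15.4
ee_pos: [0.5503, 0.0937, 0.0759]
eef_rot: [0.992, 0.124, 0.0, -0.0]
ft_force: [2.9, -0.3, 2.9]
gripper_width: 0.0147
```

Request:
jog_arm --steps '[0.5, 0, 0.3, -0.4, 0, 0.5, 0, 0.8, -0.9, 0, 0.5, 0, 1.4, -1.4, 0, 0.5, 0, 2, -1.9, 0, 0.5, 0, 2, -1.9, 0]'

```text
time_s: 16.02
ee_pos: [0.5558, 0.0732, 0.0954]
eef_rot: [0.992, 0.123, 0.0, 0.0]
ft_force: [-0.1, -0.2, -2.4]
gripper_width: 0.0149
```

```bash
python3 -c "
from h import *
bs();look('12')"
```

```text
t 16.02 p [0.5558 0.0732 0.0954] yaw_y -75.8 z [ 0.001 -0.    -1.   ] f [-0.1 -0.2 -2.4] w 1.49 q [ 0.37  0.52 -0.71  1.85  0.42  0.92 -1.85]
a 91.3 h 90.4 xb 0.0271
```

View pics/z12.png

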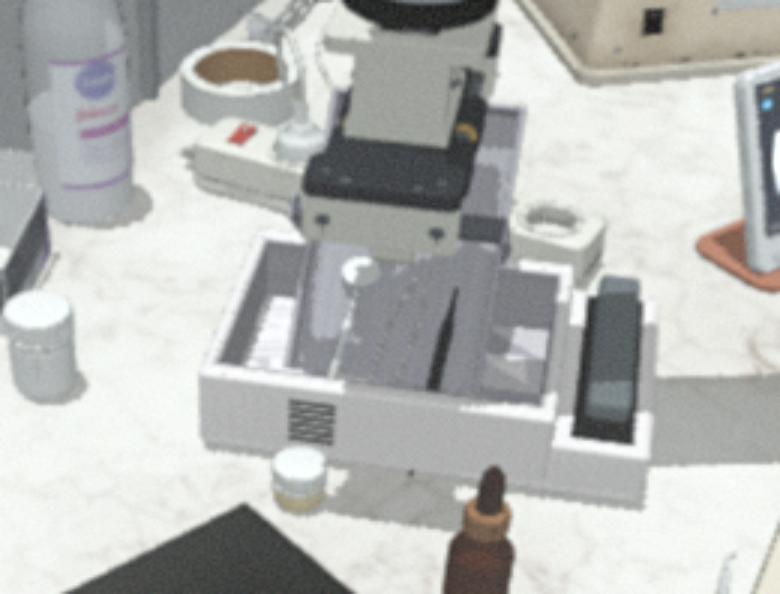

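Request:
jog_arm --steps '[0.5, 0, 0.6, -0.4, 0, 0.5, 0, 1.3, -0.8, 0, 0.5, 0, 2, -1.2, 0, 0.5, 0, 2.7, -1.6, 0, 0.5, 0, 3.4, -2, 0, 0.5, 0, 4, -2.4, 0, 0.5, 0, 4, -2.4, 0]'

```text
time_s: 16.95
ee_pos: [0.5655, 0.0347, 0.1193]
eef_rot: [0.992, 0.124, 0.0, 0.0]
ft_force: [0.3, 0.9, -2.7]
gripper_width: 0.0146
```

```bash
python3 -c "
from h import *
bs();look('13')"
```

```text
t 16.95 p [0.5655 0.0347 0.1193] yaw_y -75.8 z [ 0.001 -0.    -1.   ] f [ 0.3  0.9 -2.7] w 1.46 q [ 0.45  0.5  -0.72  1.82  0.39  0.97 -1.76]
a 51.6 h 114.3 xb 0.0271
```

View pics/z13.png

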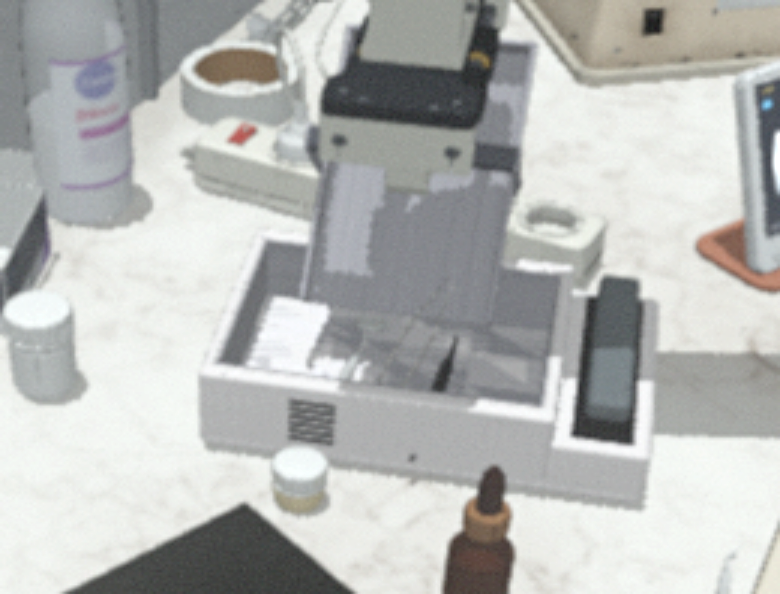

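The tray is empty and still tilted. The mirror, at (355,370), and the other instruments lie in the basin. I'll carry the tray back now.

Request:
jog_arm --steps '[0.5, 0, 0.3, -2, 0, 0.5, 0, 0.3, -4.5, 0, 0.5, 0, 0.3, -7, 0, 0.5, 0, 0.3, -8, 0, 0.5, 0, 0.3, -8, 0]'

```text
time_s: 17.62
ee_pos: [0.5664, 0.0327, 0.1999]
eef_rot: [0.992, 0.124, 0.001, 0.0]
ft_force: [-0.0, 0.7, -2.9]
gripper_width: 0.0151
```

```bash
python3 -c "
from h import *
look('14')
plan((.4645,.3095,.2,-26),(.4645,.3095,.075,-26))
"
```

```text
t 17.68 p [0.5656 0.0325 0.1989] yaw_y -75.7 z [ 0. -0. -1.] f [-0.7 -0.2 -3.2] w 1.5 q [ 0.49  0.41 -0.76  1.75  0.31  1.11 -1.69]
[ -2.98 -29.34  -0.12] spin -49.7 rows 4.7
[ -2.98 -29.34  12.38] spin -49.7 rows 5.1
```

View pics/z14.png

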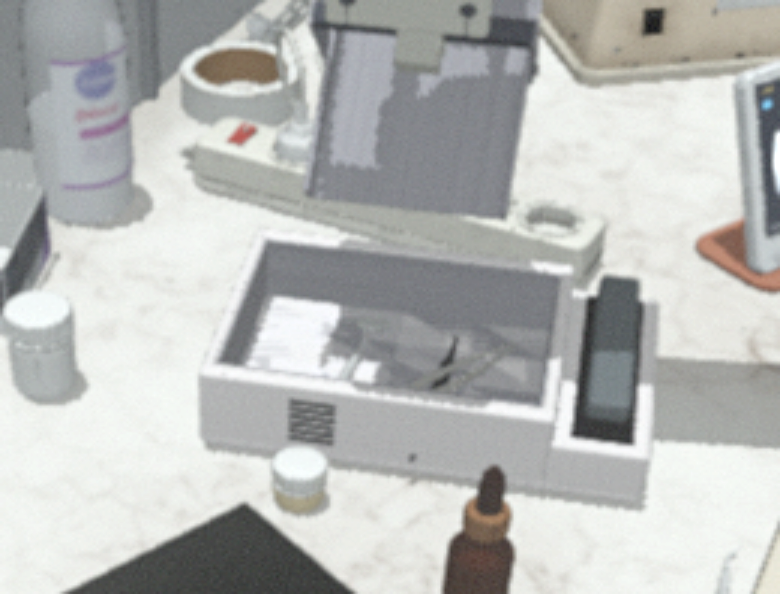

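Request:
jog_arm --steps '[0.5, -0.1, -1, 0, -2, 0.5, -0.4, -4, 0, -7, 0.5, -0.8, -8, 0, -14, 0.5, -1.2, -12, 0, -21, 0.5, -1.6, -16, 0, -28, 0.5, -2, -20, 0, -35, 0.5, -2.4, -24, 0, -42, 0.5, -2.8, -27.5, 0, -47, 0.5, -3, -29.3, 0, -49.7, 0.5, -3, -29.3, 0, -49.7]'

```text
time_s: 18.92
ee_pos: [0.4628, 0.3111, 0.1988]
eef_rot: [0.847, 0.532, -0.0, -0.0]
ft_force: [0.0, 0.4, -3.0]
gripper_width: 0.0146
```

Request:
jog_arm --steps '[0.5, 0, 0, 2, 0, 0.5, 0, 0, 5, 0, 0.5, 0, 0, 8, 0, 0.5, 0, 0, 10, 0, 0.5, 0, 0, 11.5, 0, 0.5, 0, 0, 11.5, 0, 0.5, 0, 0, 11.5, 0]'

```text
time_s: 19.8
ee_pos: [0.4652, 0.3098, 0.0847]
eef_rot: [0.848, 0.53, 0.001, -0.0]
ft_force: [0.5, 0.2, -2.2]
gripper_width: 0.0145
```

Run:
```python
from h import *
plan((.4645,.3095,.063,-26))
s=snap('scene','s15.png')
cv2.imwrite('pics/z15.png',cv2.convertScaleAbs(cv2.resize(s['color'][180:440,200:480],None,fx=2.3,fy=2.3)[:,:,::-1],alpha=1.5))
```

```text
t 19.8 p [0.4652 0.3098 0.0847] yaw_y -26.0 z [ 0.001  0.001 -1.   ] f [ 0.5  0.2 -2.2] w 1.45 q [ 0.05  0.61 -0.9   1.86  0.58  0.96 -1.57]
[-0.05 -0.05  2.17] spin -0.0 rows 0.3
```

View pics/z15.png

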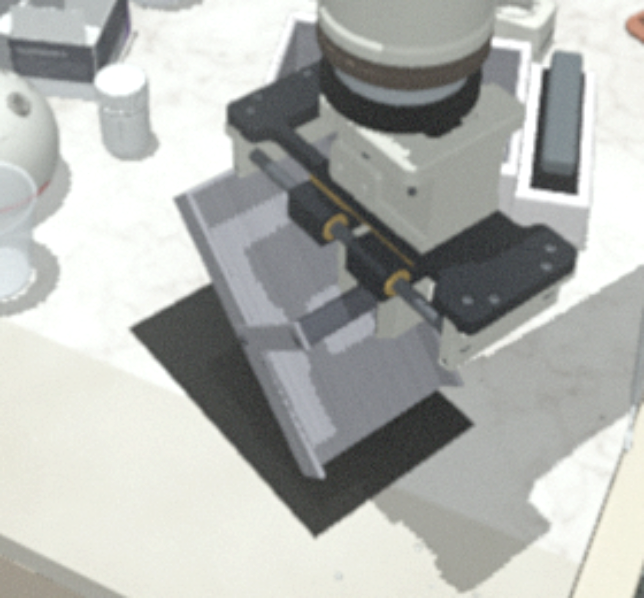

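Run:
```python
from h import *
c=load('s15');s=bot.read_state();a=np.radians(-26);ex=np.array([np.cos(a),np.sin(a),0]);ey=np.array([-np.sin(a),np.cos(a),0])
bar=s['ee_pos']+[0,0,.06]
for n,(x,y) in dict(lip=(313,474),rear=(180,199)).items():
    o,r=ray(c,200+x/2.3,180+y/2.3); k=(.055-(o-bar)@ey)/(r@ey);p=o+k*r-bar; print(n,np.round([p@ex,p[2]],4),np.degrees(np.arctan2(-p[2],abs(p@ex))))
```

```text
lip [-0.0123 -0.11  ] 83.62998368567445
rear [0.1146 0.0124] -6.176650609230877
```

Request:
jog_arm --steps '[0.5, 0, -0.5, 1, 0, 0.5, 0, -0.5, 1.8, 0, 0.5, 0, -0.5, 2.2, 0, 0.5, 0, -0.5, 2.2, 0]'

```text
time_s: 20.35
ee_pos: [0.4608, 0.3111, 0.0629]
eef_rot: [0.848, 0.529, 0.0, 0.001]
ft_force: [-1.5, -3.8, 7.7]
gripper_width: 0.0143
```

Run:
```python
from h import *
plan((.4645,.3095,.063,-26))
s=snap('scene','s16.png')
cv2.imwrite('pics/z16.png',cv2.convertScaleAbs(cv2.resize(s['color'][180:440,200:480],None,fx=2.3,fy=2.3)[:,:,::-1],alpha=1.5))
```

```text
t 20.35 p [0.4608 0.3111 0.0629] yaw_y -26.1 z [ 0.001 -0.001 -1.   ] f [-1.5 -3.8  7.7] w 1.43 q [ 0.02  0.63 -0.88  1.88  0.61  0.92 -1.6 ]
[ 0.02  0.41 -0.01] spin -0.1 rows 0.1
```

View pics/z16.png

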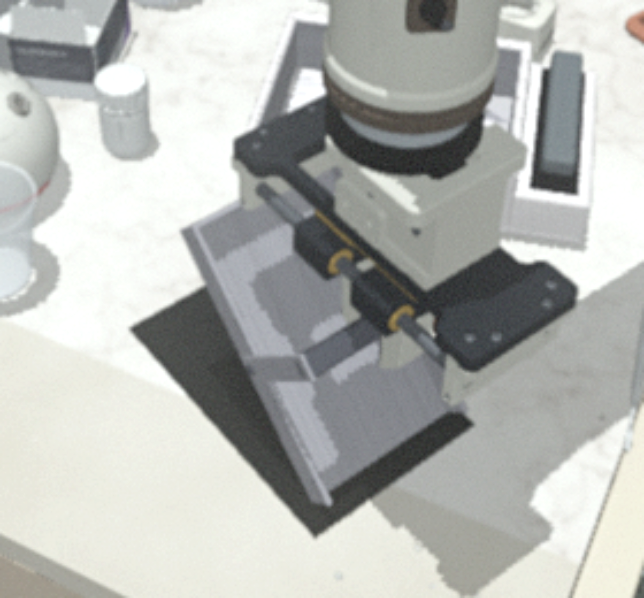

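Request:
jog_arm --newtons 6 --steps '[0.5, 0, 0, 0, 0, 0.5, 0, 0, 0, 0, 0.5, 0, 0.7, 0.1, 0, 0.5, 0, 1.5, 0.3, 0, 0.5, 0, 2.2, 0.5, 0, 0.5, 0, 2.9, 0.75, 0, 0.5, 0, 3.5, 1, 0, 0.5, 0, 4.2, 1.3, 0, 0.5, 0, 4.2, 1.3, 0]'

```text
time_s: 21.52
ee_pos: [0.4968, 0.2926, 0.0478]
eef_rot: [0.848, 0.529, -0.001, -0.001]
ft_force: [-1.2, -0.2, -2.6]
gripper_width: 0.0153
```

Run:
```python
from h import *
plan((.527,.279,.025,-26))
s=snap('scene','s17.png')
cv2.imwrite('pics/z17.png',cv2.convertScaleAbs(cv2.resize(s['color'][180:440,200:480],None,fx=2.3,fy=2.3)[:,:,::-1],alpha=1.5))
```

```text
t 21.52 p [0.4968 0.2926 0.0478] yaw_y -26.1 z [-0.003 -0.    -1.   ] f [-1.2 -0.2 -2.6] w 1.53 q [ 0.05  0.68 -0.85  1.83  0.63  0.92 -1.54]
[0.11 3.32 2.27] spin -0.1 rows 0.6
```

View pics/z17.png

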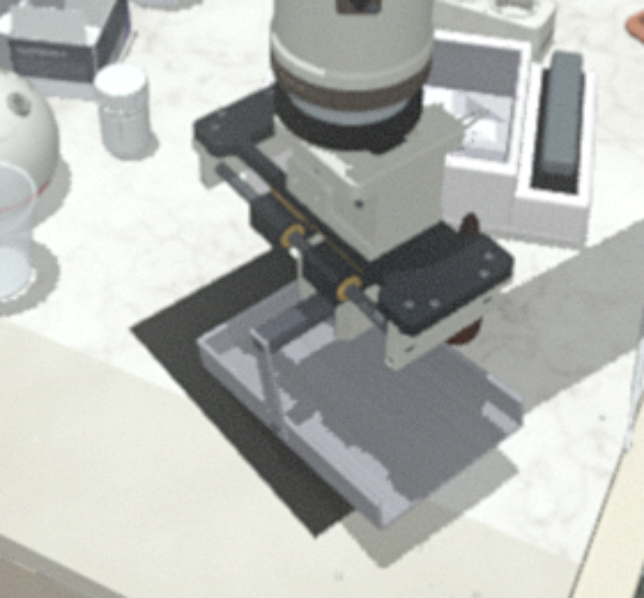

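Request:
jog_arm --newtons 8 --steps '[0.5, 0, 0.8, 0, 0, 0.5, 0.1, 1.7, 0, 0, 0.5, 0.1, 2.6, 0, 0, 0.5, 0.1, 3.3, 0, 0, 0.5, 0.1, 3.3, 0.6, 0, 0.5, 0.1, 3.3, 1.1, 0, 0.5, 0.1, 3.3, 1.1, 0]'

```text
time_s: 22.45
ee_pos: [0.5269, 0.2793, 0.0372]
eef_rot: [0.848, 0.53, -0.001, -0.0]
ft_force: [0.1, -0.4, -2.3]
gripper_width: 0.0143
```

Run:
```python
from h import *
plan((.527,.279,.025,-26))
s=snap('scene','s18.png')
cv2.imwrite('pics/z18.png',cv2.convertScaleAbs(cv2.resize(s['color'][180:440,200:480],None,fx=2.3,fy=2.3)[:,:,::-1],alpha=1.5))
```

```text
t 22.45 p [0.5269 0.2793 0.0372] yaw_y -26.0 z [-0.001 -0.001 -1.   ] f [ 0.1 -0.4 -2.3] w 1.43 q [ 0.07  0.72 -0.83  1.79  0.65  0.93 -1.5 ]
[-0.02  0.02  1.22] spin -0.0 rows 0.2
```

View pics/z18.png

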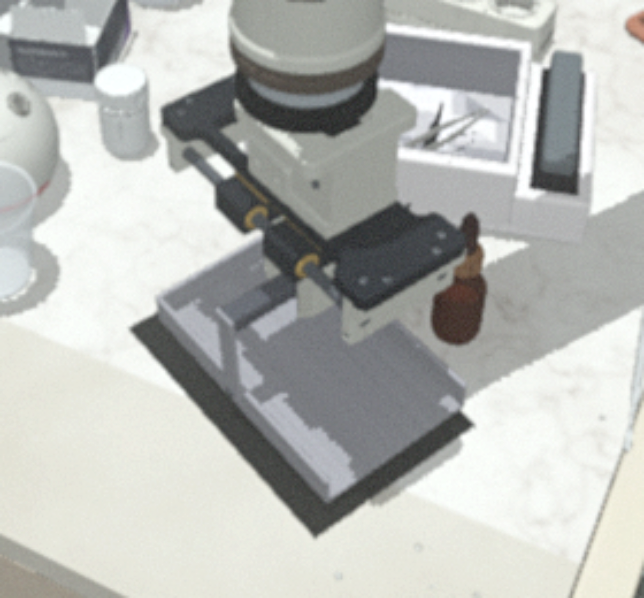

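Request:
jog_arm --newtons 6 --steps '[0.5, 0, 0, 0.4, 0, 0.5, 0, 0, 0.8, 0, 0.5, 0, 0, 1.1, 0, 0.5, 0, 0, 1.3, 0, 0.5, 0, 0, 1.3, 0]'

```text
time_s: 23.12
ee_pos: [0.5283, 0.2797, 0.0257]
eef_rot: [0.848, 0.53, 0.0, 0.0]
ft_force: [-1.5, -1.7, 5.1]
gripper_width: 0.0142
```

Run:
```python
from h import *
st()
s=snap('scene','s19.png')
cv2.imwrite('pics/z19.png',cv2.convertScaleAbs(cv2.resize(s['color'][180:440,200:480],None,fx=2.3,fy=2.3)[:,:,::-1],alpha=1.5))
```

```text
t 23.12 p [0.5283 0.2797 0.0257] yaw_y -26.0 z [ 0.001  0.    -1.   ] f [-1.5 -1.7  5.1] w 1.42 q [ 0.06  0.74 -0.81  1.79  0.67  0.91 -1.51]
```

View pics/z19.png

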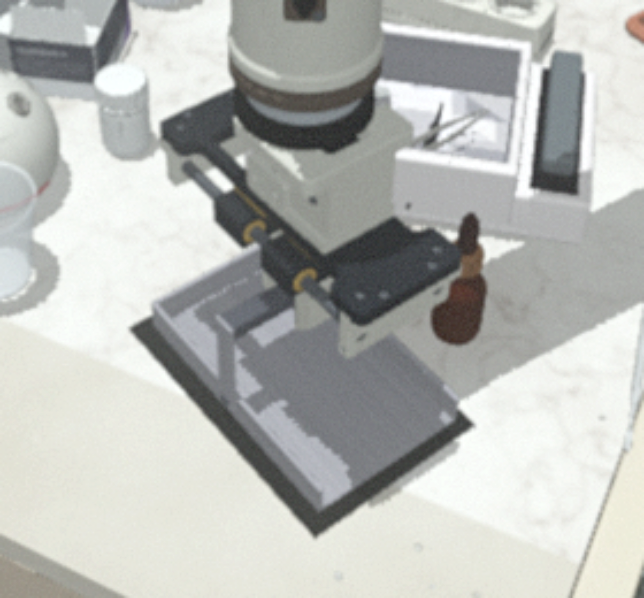

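The tray is on the mat and pressed lightly. Releasing and rising.

Request:
jog_arm --steps '[5.5, 0, 0, -0.1, 0, 5.5, 0, 0, -0.1, 0, 5.5, 0, 0, -0.1, 0, 5.5, 0, 0, -0.1, 0, 5.5, 0, 0, -0.1, 0, 5.5, 0, 0, -2, 0, 5.5, 0, 0, -5, 0, 5.5, 0, 0, -9, 0, 5.5, 0, 0, -13, 0, 5.5, 0, 0, -17, 0, 5.5, 0, 0, -17, 0]'

```text
time_s: 24.55
ee_pos: [0.5298, 0.2815, 0.2]
eef_rot: [0.848, 0.53, 0.004, 0.0]
ft_force: [-0.2, 0.7, 0.2]
gripper_width: 0.0554
```

Run:
```python
from h import *
x,y=bath(0,-.098);print(x,y)
plan((x,y,.19,-75.8),(x,y,.06,-75.8))
s=snap('scene','s20.png');t=snap('top','t20.png')
cv2.imwrite('pics/z20.png',cv2.convertScaleAbs(cv2.resize(s['color'][140:420,200:480],None,fx=2.1,fy=2.1)[:,:,::-1],alpha=1.5))
```

```text
0.4406943557102764 0.01795987618387735
t 24.55 p [0.5298 0.2815 0.2   ] yaw_y -26.0 z [ 0.007  0.003 -1.   ] f [-0.2  0.7  0.2] w 5.54 q [ 0.17  0.54 -0.97  1.67  0.48  1.18 -1.37]
[-27.6    3.54   0.85] spin 49.8 rows 4.7
[-27.68   3.48  13.85] spin 49.8 rows 5.0
```

View pics/z20.png

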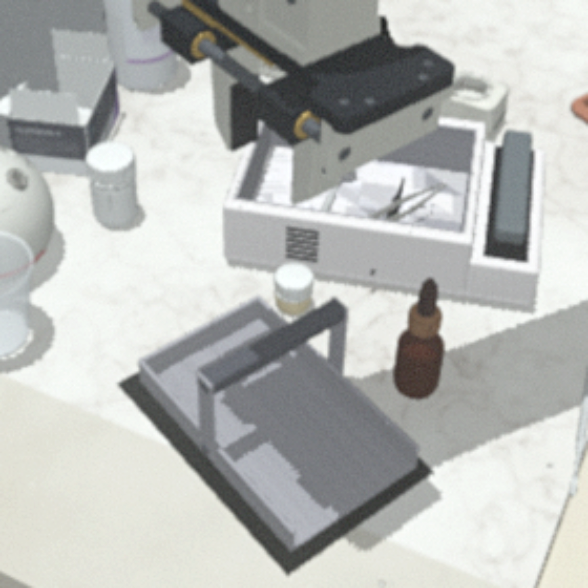

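Request:
jog_arm --newtons 30 --steps '[0, -1, 0.1, 0, 2, 0, -4, 0.5, 0, 7, 0, -8, 1, 0, 14, 0, -12, 1.5, 0, 21, 0, -16, 2, 0, 28, 0, -20, 2.5, 0, 36, 0, -24, 3, 0, 43, 0, -26.5, 3.4, 0, 48, 0, -27.6, 3.5, 1, 49.8, 0, -27.6, 3.5, 4, 49.8, 0, -27.6, 3.5, 8, 49.8, 0, -27.6, 3.5, 8, 49.8]'

```text
time_s: 26.15
ee_pos: [0.4346, 0.0169, 0.112]
eef_rot: [0.992, 0.124, -0.004, -0.001]
ft_force: [0.4, -0.0, 0.6]
gripper_width: 0.0004
```

Run:
```python
from h import *
x,y=bath(0,-.098);bs()
plan((x,y,.06,-75.8),(x,y,.032,-75.8))
s=snap('scene','s21.png');t=snap('top','t21.png')
cv2.imwrite('pics/z21.png',cv2.convertScaleAbs(cv2.resize(s['color'][140:380,260:500],None,fx=2.4,fy=2.4)[:,:,::-1],alpha=1.5))
cv2.imwrite('pics/zt21.png',cv2.convertScaleAbs(cv2.resize(t['color'][200:350,220:460],None,fx=3.2,fy=3.2,interpolation=2)[:,:,::-1],alpha=1.6))
```

```text
t 26.15 p [0.4346 0.0169 0.112 ] yaw_y -75.7 z [-0.008  0.002 -1.   ] f [ 0.4 -0.   0.6] w 0.04 q [ 0.62  0.29 -0.81  2.12  0.28  0.84 -1.68]
a 66.4 h 107.0 xb -0.1042
t 26.15 p [0.4346 0.0169 0.112 ] yaw_y -75.7 z [-0.008  0.002 -1.   ] f [ 0.4 -0.   0.6] w 0.04 q [ 0.62  0.29 -0.81  2.12  0.28  0.84 -1.68]
[0.65 0.06 5.2 ] spin 0.1 rows 0.8
[0.67 0.08 8.  ] spin 0.1 rows 1.3
```

View pics/z21.png

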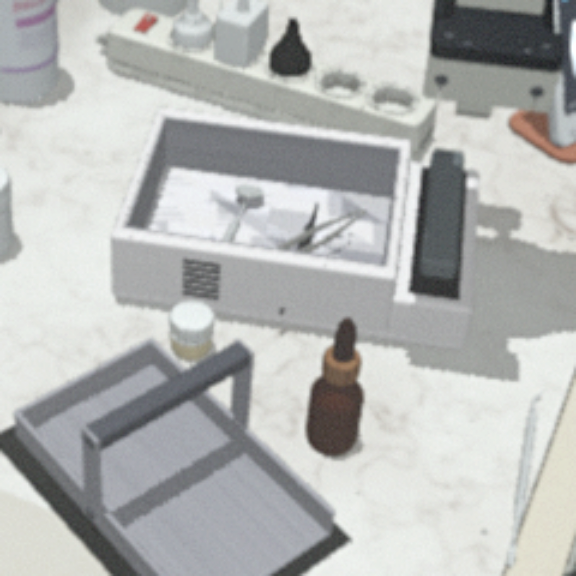

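View pics/zt21.png

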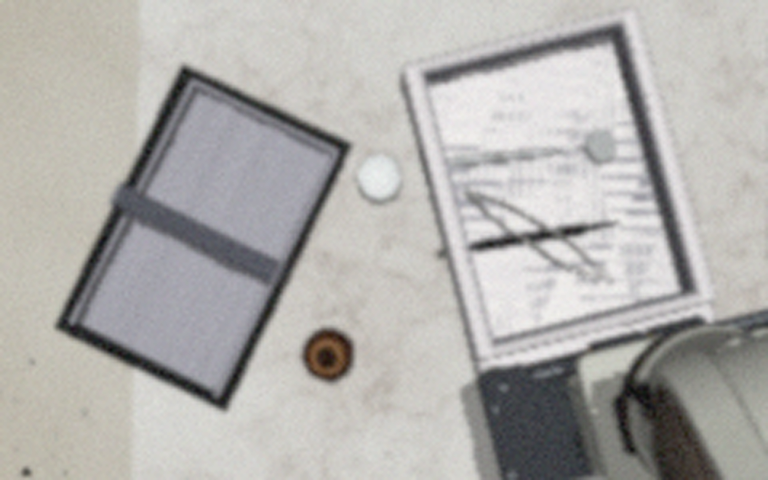

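Run:
```python
from h import *
c=load('s21')
for z in(0,.042): print((proj(c,[np.array([.4346,.0169,.112+z])])[0]-[260,140])*2.4)
print((proj(c,[[*bath(0,-.098),.072]])[0]-[260,140])*2.4)
cc=load('t21');print((proj(cc,[np.array([.4346,.0169,.112+.108])])[0]-[220,200])*3.2)
# start bar ends in scene, top face corners
a=np.radians(BY);R=np.array([[np.cos(a),np.sin(a)],[-np.sin(a),np.cos(a)]])
for x,y in((432,151),(464,151),(418,272),(458,277)): print(np.round(R@(onz(c,260+x/2.4,140+y/2.4,.072)[:2]-B0),4))
```

```text
[464.881518  159.3624076]
[475.24093456 108.88896866]
[446.72175556 202.93227291]
[658.29986895 397.65565566]
[-0.0843 -0.0585]
[-0.1074 -0.0638]
[-0.0831  0.0769]
[-0.1092  0.0759]
```

Request:
jog_arm --steps '[0, 0.2, 0, 2, 0, 0, 0.2, 0, 5, 0, 0, 0.2, 0, 7.4, 0, 0, 0.2, 0, 7.4, 0, 0, 0.2, 0, 7.4, 0]'

```text
time_s: 26.88
ee_pos: [0.4416, 0.0168, 0.0424]
eef_rot: [0.992, 0.123, 0.001, 0.0]
ft_force: [-0.4, 0.8, 0.6]
gripper_width: 0.0002
```

Run:
```python
from h import *
bs();look('22')
```

```text
t 26.88 p [0.4416 0.0168 0.0424] yaw_y -75.8 z [ 0.002 -0.    -1.   ] f [-0.4  0.8  0.6] w 0.02 q [ 0.52  0.42 -0.72  2.17  0.44  0.69 -1.82]
a 64.6 h 37.4 xb -0.0974
```

View pics/z22.png

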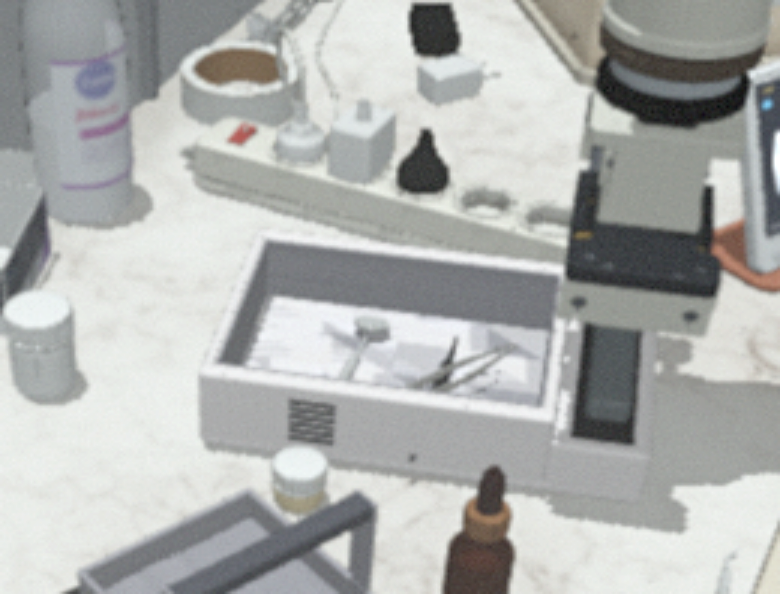

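Request:
jog_arm --steps '[0, 0, 0, 0.6, 0, 0, 0, 0, 1.2, 0, 0, 0, 0, 1.5, 0, 0, 0, 0, 1.5, 0]'

```text
time_s: 27.42
ee_pos: [0.4418, 0.0162, 0.0278]
eef_rot: [0.992, 0.123, 0.001, 0.001]
ft_force: [-4.2, -1.5, 28.5]
gripper_width: 0.0003
```

Request:
jog_arm --steps '[0, 0, 0, 0.2, 0, 0, 0, 0, 0.4, 0, 0, 0, 0, 0.4, 0, 0, 0, 0, 0.4, 0]'

```text
time_s: 27.92
ee_pos: [0.4424, 0.0158, 0.0267]
eef_rot: [0.992, 0.123, 0.001, 0.003]
ft_force: [-16.2, -2.5, 70.3]
gripper_width: 0.0002
```

That pushed much harder than needed: 70 N, with the bar already bottomed. Backing straight up.

Request:
jog_arm --steps '[0, 0, 0, -0.6, 0, 0, 0, 0, -2, 0, 0, 0, 0, -5, 0, 0, 0, 0, -10, 0, 0, 0, 0, -15, 0, 0, 0, 0, -15, 0]'

```text
time_s: 28.68
ee_pos: [0.4426, 0.0166, 0.1751]
eef_rot: [0.992, 0.123, 0.003, 0.001]
ft_force: [0.4, -0.2, -0.8]
gripper_width: 0.0005
```

Run:
```python
from h import *
bs();look('23')
t=snap('top','t23.png')
cv2.imwrite('pics/zt23.png',cv2.convertScaleAbs(cv2.resize(t['color'][200:350,220:460],None,fx=3.2,fy=3.2,interpolation=2)[:,:,::-1],alpha=1.6))
```

```text
t 28.68 p [0.4426 0.0166 0.1751] yaw_y -75.9 z [ 0.006 -0.001 -1.   ] f [ 0.4 -0.2 -0.8] w 0.05 q [ 0.7   0.19 -0.88  2.06  0.18  0.97 -1.59]
a 64.2 h 170.1 xb -0.0964
```

View pics/z23.png

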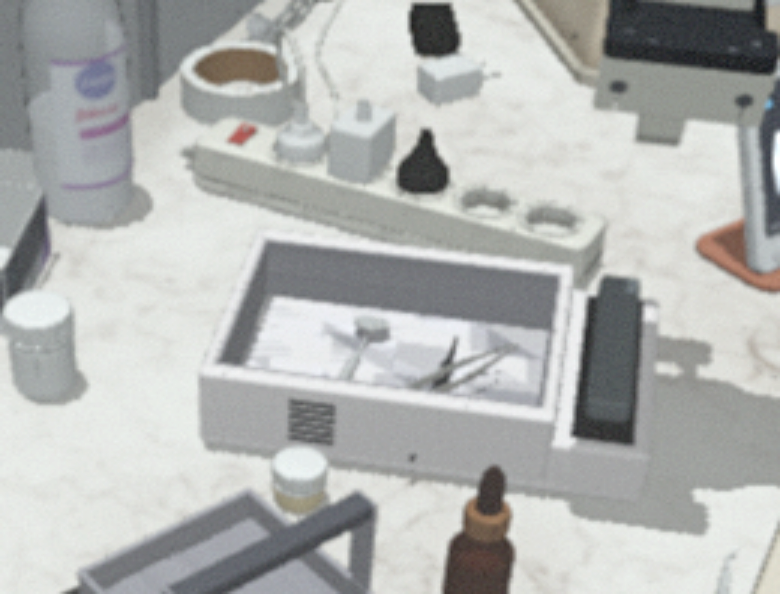

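The force says the bar hit its stop. My height estimate would put the tip only part-way down, though, so I need to settle that. I'll approach again slowly in small steps, watching the force.

Request:
jog_arm --steps '[0, 0, 0, 4, 0, 0, 0, 0, 9, 0, 0, 0, 0, 12, 0, 0, 0, 0, 13.5, 0, 0, 0, 0, 13.5, 0, 0, 0, 0, 13.5, 0]'

```text
time_s: 29.52
ee_pos: [0.4408, 0.0167, 0.0376]
eef_rot: [0.992, 0.123, 0.001, 0.0]
ft_force: [0.4, -0.4, 0.1]
gripper_width: 0.0003
```

Run:
```python
from h import *
bs();print(bot.read_state()['moment']);look('24')
```

```text
t 29.52 p [0.4408 0.0167 0.0376] yaw_y -75.8 z [ 0.001  0.    -1.   ] f [ 0.4 -0.4  0.1] w 0.03 q [ 0.53  0.44 -0.73  2.17  0.46  0.69 -1.85]
a 64.8 h 32.6 xb -0.0982
[-0.01766733  0.00197979 -0.02881766]
```

Request:
jog_arm --steps '[0, 0, 0, 0.2, 0, 0, 0, 0, 0.4, 0, 0, 0, 0, 0.4, 0]'

```text
time_s: 29.95
ee_pos: [0.4411, 0.0163, 0.0334]
eef_rot: [0.992, 0.123, 0.001, 0.0]
ft_force: [1.8, -1.2, 1.2]
gripper_width: 0.0006
```

Request:
jog_arm --steps '[0, 0, 0, 0.1, 0, 0, 0, 0, 0.2, 0, 0, 0, 0, 0.2, 0]'

```text
time_s: 30.32
ee_pos: [0.4406, 0.0164, 0.0311]
eef_rot: [0.992, 0.123, 0.0, 0.0]
ft_force: [1.7, -0.6, 3.5]
gripper_width: 0.0005
```

Run:
```python
from h import *
bs();print(bot.read_state()['moment']);look('25')
```

```text
t 30.32 p [0.4406 0.0164 0.0311] yaw_y -75.8 z [ 0.001  0.    -1.   ] f [ 1.7 -0.6  3.5] w 0.05 q [ 0.52  0.45 -0.72  2.17  0.48  0.68 -1.86]
a 64.5 h 26.1 xb -0.0984
[-0.15753596 -0.46552976  0.03541122]
```

Request:
jog_arm --steps '[0, 0, 0, 0.1, 0, 0, 0, 0, 0.2, 0, 0, 0, 0, 0.2, 0]'

```text
time_s: 30.75
ee_pos: [0.4405, 0.0165, 0.029]
eef_rot: [0.992, 0.123, 0.0, -0.0]
ft_force: [3.0, -0.8, 4.9]
gripper_width: 0.0005
```

Run:
```python
from h import *
bs();print(bot.read_state()['moment']);look('26')
a=cv2.imread('pics/z24.png')[230:470,530:680];b=cv2.imread('pics/z26.png')[230:470,530:680]
cv2.imwrite('pics/ab.png',cv2.resize(np.hstack([a,b]),None,fx=2.4,fy=2.4))
```

```text
t 30.75 p [0.4405 0.0165 0.029 ] yaw_y -75.8 z [ 0.001  0.    -1.   ] f [ 3.  -0.8  4.9] w 0.05 q [ 0.52  0.46 -0.72  2.17  0.48  0.67 -1.86]
a 64.6 h 24.0 xb -0.0985
[-0.20870126 -0.67483034 -0.0480695 ]
```

View pics/ab.png

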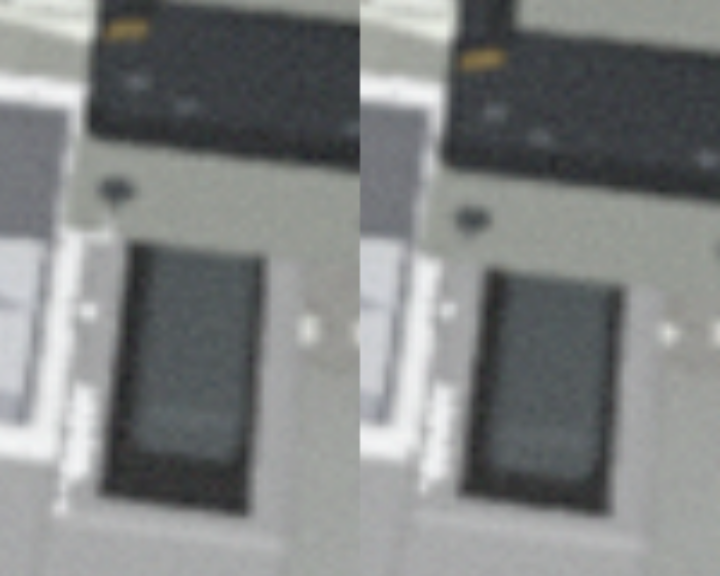

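The force rises along the spring's ramp, from 1.2 N at 33.4 mm to 4.9 N at 29.0 mm. The picture shows the bar nearly down and level. So the first press did bottom it. I'll finish this gentle press with one more millimetre and then retract.

Request:
jog_arm --steps '[0, 0, 0, 0.1, 0, 0, 0, 0, 0.15, 0, 0, 0, 0, 0.15, 0]'

```text
time_s: 31.18
ee_pos: [0.4406, 0.0164, 0.0282]
eef_rot: [0.992, 0.123, 0.0, 0.0]
ft_force: [0.7, -2.0, 15.1]
gripper_width: 0.0006
```

Request:
jog_arm --steps '[0, 0, 0, -0.3, 0, 0, 0, 0, -1.2, 0, 0, 0, 0, -4, 0, 0, 0, 0, -9, 0, 0, 0, 0, -15, 0, 0, 0, 0, -17, 0, 0, 0, 0, -17, 0, 0, 0, 0, -17, 0]'

```text
time_s: 32.17
ee_pos: [0.4384, 0.0163, 0.1961]
eef_rot: [0.992, 0.123, -0.002, -0.0]
ft_force: [-0.6, 0.3, -0.6]
gripper_width: 0.0007
```

Run:
```python
from h import *
bs()
s=snap('scene','s27.png');t=snap('top','t27.png')
cv2.imwrite('pics/z27.png',cv2.convertScaleAbs(cv2.resize(s['color'][140:440,190:490],None,fx=1.95,fy=1.95)[:,:,::-1],alpha=1.5))
cv2.imwrite('pics/zt27.png',cv2.convertScaleAbs(cv2.resize(t['color'][150:350,220:460],None,fx=3,fy=3,interpolation=2)[:,:,::-1],alpha=1.6))
f=lambda x,y,z: onz(t,220+x/3,150+y/3,z)[:2]
```

```text
t 32.17 p [0.4384 0.0163 0.1961] yaw_y -75.9 z [-0.003  0.    -1.   ] f [-0.6  0.3 -0.6] w 0.07 q [ 0.75  0.16 -0.91  2.03  0.15  1.02 -1.56]
a 64.9 h 191.1 xb -0.1007
```

View pics/z27.png

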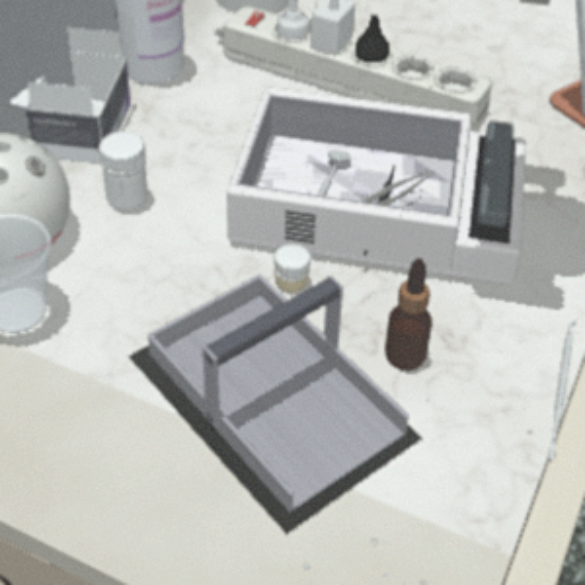

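View pics/zt27.png

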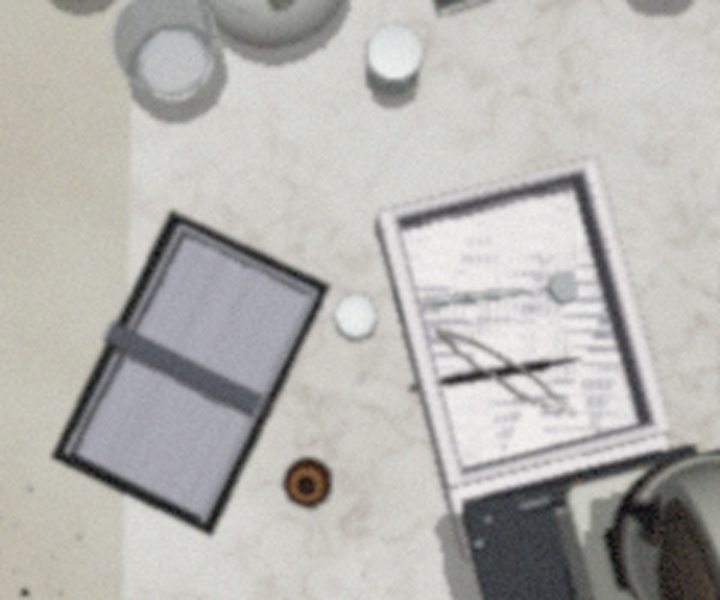

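```bash
python3 -c "
from station import bot
print(bot.finish_job())"
```

```text
the job is handed in; nothing more can be done
None
```

The job is handed in at about 32 s: the mirror, tweezers and plugger are in the basin. The empty tray is flat on its mat, and the start bar was pressed fully down and has sprung back.

- **How the tray was tipped:** the arm cannot tilt its tool. I held the carry bar lightly and rested the tray on the cleaner's rim. Then I braced the open edge inside the basin and moved the bar over until the tray stood at about 40°. A hard grip held that angle while I drew the tray back and the instruments slid out.
- **Last pictures:** the tray lies inside the mat's edges. The bottle and both jars are at the same pixel positions as at the start. The start bar is back up.

These things did not go cleanly or do not agree:
- **Height reading:** the reported tool height was about 4 cm below where the cameras showed the gripper. My first grasp closed above the bar without touching anything, and I corrected for it after that.
- **Pressed twice:** the first press went much harder than needed, about 70 N at the wrist, against a 4.5 N spring. I then pressed again gently to check: force rose from 1.2 N to 4.9 N along the spring, then 15 N at the stop. The bar looked level in the picture.
- **Plugger tip:** a small dark dot on the outer left wall of the cleaner suggests the plugger's thin tip pokes through it. Its middle is inside the basin, and I left it alone.

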